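Take the hang packs off the barbed display hooks and box them in the lidded tub

ROBOT

A 6-joint arm with a two-finger parallel gripper is mounted at the origin on the work surface. World frame = base frame: x ahead of the robot, y to its left, z up, the work surface at z = 0. Lengths are in m, angles in rad, forces in N, time in s.
With the tool pointing down it reaches from about 0.375 to 0.9 m from the base axis. Payload 3.1 kg.
Tool frame: the origin (TCP) lies between the finger pads; the fingertips stand manip.nose_length ahead of it and the grasp point (between the pads) lies 5 mm behind it (manip.nose_length is the distance from the TCP to the fingertips, in m); z points along the fingers, y is the line along which they close (so a half turn about z gives the same grasp; the last joint's range is limited). The gripper opens to 85 mm and grips with 20 to 120 N. Pads are 22 mm wide; open, the fingers measure 114 mm over their backs; the gripper's body (76 mm by 85 mm) begins 54 mm behind the grasp point. The pads swing forward as they close: fully open they stand 13 mm farther back than shut.
Start: joints at [1.167, 0.527, 1.433, -0, 1.181, -0.178], TCP at [0.14, 0.609, 0.245] pointing down, gripper open.
Joint ranges: [-3.08, 3.08], [-0.75, 2.2], [0.22, 2.44], [-1.43, 4.57], [0, 2.65], [-2.85, 2.85]. Speed limits (rad/s): [2.79, 2.79, 3.14, 3.14, 3.14, 3.14].

INTERFACE

Orientations are given as a unit quaternion [x, y, z, w].
In Python, from station import monitor, eyes, job, manip gives the robot as it stands.
- The arm moves only by the shell command python3 -m pendant 'ROWS' [FORCE]. ROWS is JSON, a list that holds one entry, the list of rows, each a list of 7 numbers: the shift along the tool's x, y, z as a fraction of full scale, then the turn, a rotation vector about the tool's x, y, z as a fraction of full scale, then the opening, from 0 (shut) to 1 (fully open). A call has 1 to 20 rows; each row shifts and turns the commanded pose from where the row before left it, along the tool's axes as they then stand; what a row does not reach is not made up. Full scale, the value 1, is 800 mm for a shift and 0.12 rad for a turn. A row lasts 1/10 s, in which the tool goes at most 50 mm and 8.59 degrees, less where a joint would pass 70% of its speed; a pose out of reach is approached as far as the arm can. A call with a number of a shift or a turn outside -1 to 1 is refused whole. A call with a gripper value outside its range is refused whole. The fingers move at their own pace and stop on an object; FORCE is the grip in N (left out, the last holds). Time passes only in rows, so rows that do not move let the fingers close. It gives the time, the measured TCP pose, the force, the opening and the grip force at its end, in the units of the state.
- monitor.sense(): the state, without advancing time (a new reading comes with each control period).
- eyes.snapshot(name): name is "side" or "top" or "wrist"; returns a dict with "pixels" (400x640x3 uint8, red, green, blue), "depth" (400x640 float32, m along the optical axis (not along the pixel's ray), 0 where there is no reading), "intrinsics" (3x3 intrinsics, pixels), "k1" (the pictures are not rectified: a ray, as slopes to the right and down, at radius r is drawn at 1 + k1 r^2 times it, then the intrinsics apply), "eye" and "attitude" of the camera in the world. Camera axes: x right, y down, z forward; pixel columns grow to the right and rows downward; lengths in m; the calibration is good to about 2 mm. A picture is of the moment at which its call begins.
- job.sign_off(): hands the job in; it is judged then, once.
The state is a dict: "t": time; "q": joint angles; "qd": joint speeds; "tau": joint torques, N m; "tcp_pos": TCP position; "tool_rot": TCP orientation; "force": force on the tool from outside, world axes, zero at the start; "ft_torque": the same for the moment, N m; "finger_gap": opening from 0.0 (shut) to 1.0 (fully open); "gripper_force": force on a finger pad.
Only numpy, scipy, OpenCV 4.12 (cv2) and the standard library are available. Lean on these libraries where they do the work, as an engineer would, in place of code of your own. Each camera call takes 0.05 s, during which the arm holds its last target. There are 200 camera calls.

TASK

Clear the counter display: lift the lid off the compartmented tub by its knob and lay it flat on the table beside the tub, then take every pack off its barbed hook (raise it, tilt it and back it off over the upturned tip) and stand it header-up on the floor of the tub, in a compartment. When all packs are in, put the lid back fully seated on the tub, and leave the dish, the bottle and the tape roll where they are.

Things in the scene. Friction and masses are not known exactly. Their poses are not given: they have to be found in the camera images.
- display: White steel counter display, fixed; stands left or right, yawed. Origin under the middle of its base plate (120 x 330 x 12 mm). Posts at y = +-150 mm carry a flat rail 10 mm thick and 24 mm high, top 162 mm above the table, over the base's middle line. Three barbed steel hooks, 150 mm above the table, stick out of the rail along +x (away from the robot) at y = -90, 0, +90 mm.
- hook1_bend (a point): Bend of the hook at y = -90 mm: centre of the rod where the straight part ends. Axes as the display's. Rod 8 mm in diameter, level for 80 mm from the rail's middle plane to here, then turned up at 60 degrees above level (still going to +x) for 24 mm, ending in a ball 13 mm in diameter.
- hook2_bend (a point): Bend of the middle hook (y = 0), the same as hook1. A pack's hole cannot pass the upturned tip with the pack upright; with its foot swung out towards +x by about 35 degrees and the hole's centre kept on the centre line of rod and tip, it passes freely.
- hook3_bend (a point): Bend of the hook at y = +90 mm, the same as hook1.
- pack1_center (a point): Hang-sell pack, hanging from a hook by its hole. Rigid, 134 mm tall, 64 wide, 120 g: teal case 24 mm thick in the lower 56 mm, above it on the middle plane a 6 mm orange header plate with a square hole 24 x 24 mm, centred 80 mm above the foot; pinch the plain 42 mm above the hole. Point: centre, 67 mm above the foot, 13 mm below the hole's centre. z up to header, x through the thickness (at first along the hook), y across.
- pack2_center (a point): Second pack, the same as pack1 in all respects. Packs may be absent; the hooks are then empty. At the start the upper edge of each hole rests on its rod. This point is the pack's centre, half-way up.
- pack3_center (a point): Third pack, the same as pack1 in all respects; may be absent. This point is the pack's centre, half-way up.
- tub: Grey open tub, fixed; stands left or right, yawed. Origin under its centre. Outside 92 (x) x 200 (y) x 148 mm high, walls and floor 4 mm. Two dividers 4 mm thick at y = +-33 mm, tops 94 mm above the table: three compartments, 84 mm in x, 61 mm in y, centred at y = -65, 0, +65 mm. One pack stands in a compartment with its width along the tub's x, thickness along y.
- lid_knob (a point): Grey loose lid, 250 g, on the tub at first. Plate 104 (x) x 212 (y) x 6 mm; under it a step 76 x 184 mm, 8 mm deep, fits the tub's mouth (84 x 192) with 4 mm play a side; on top a black round knob, 30 mm wide, 44 mm high. Point: middle of the knob, 22 mm above the plate. Seated: 176 mm above the table on the tub's axis, lid x along tub x either way; lying on the table: 36 mm up. z is up.
- dish: Bystander: white ceramic dish, 100 mm across, 35 mm high. Origin under its centre. Leave alone.
- glue: Bystander: white bottle, 56 mm across, 130 mm high. Origin under its centre. Leave alone.
- tape: Bystander: brown tape roll lying flat, 90 mm across, 48 mm high. Origin under its centre. Leave alone.

How it is judged:
On the way, in this order (a step that is already met when the one before it is completed fails the run):
1. the lid lies flat, knob up, on the table beside the tub, let go (height (world z) of lid_knob below 0.045 m and angle between lid_knob's own z axis and vertical below 0.12 rad and distance between the grasp point and lid_knob above 0.06 m), for 0.2 s.
2. every pack stands header-up on the floor of the tub (x of pack1_center in the frame of tub between -0.046 and 0.046 m and y of pack1_center in the frame of tub between -0.1 and 0.1 m and z of pack1_center in the frame of tub between 0.045 and 0.088 m and angle between each of pack1_center, pack2_center, pack3_center's own z axis and vertical below 0.5 rad and x of pack2_center in the frame of tub between -0.046 and 0.046 m and y of pack2_center in the frame of tub between -0.1 and 0.1 m and z of pack2_center in the frame of tub between 0.045 and 0.088 m and x of pack3_center in the frame of tub between -0.046 and 0.046 m and y of pack3_center in the frame of tub between -0.1 and 0.1 m and z of pack3_center in the frame of tub between 0.045 and 0.088 m), for 0.2 s.
At the end, for the whole second after the job is handed in: Every pack present stands in the tub, header up, within 0.5 rad of upright, its foot down on the floor (centre 45 to 88 mm above the table); the lid is seated on the tub: knob within 12 mm of the tub's axis each way and 170 to 182 mm above the table, level within 0.05 rad, square within 0.12 rad (all of step 2 and x of lid_knob in the frame of tub between -0.012 and 0.012 m and y of lid_knob in the frame of tub between -0.012 and 0.012 m and z of lid_knob in the frame of tub between 0.17 and 0.182 m and angle between lid_knob's own z axis and vertical below 0.05 rad and angle between the x axis of lid_knob and the x axis of tub, either way round below 0.12 rad); the robot touches nothing.
It fails at once if the dish is shifted by more than 60 mm or tipped over (distance of dish from where it was at the start of the episode above 0.06 m or angle between dish's own z axis and vertical above 0.6 rad).
It fails at once if the bottle is shifted by more than 60 mm or tipped over (distance of glue from where it was at the start of the episode above 0.06 m or angle between glue's own z axis and vertical above 0.6 rad).
It fails at once if the tape roll is shifted by more than 60 mm or tipped over (distance of tape from where it was at the start of the episode above 0.06 m or angle between tape's own z axis and vertical above 0.6 rad).
Of pack1, pack2, pack3 only 2 to 3 are there at a start; the rules pass over those that are not, and their reading is None.
At some moment in a run one of lid may be knocked a few centimetres aside while the robot is not near it.
It also fails if it takes over 210 s, if anything falls off the work surface, if the arm or the gripper's body presses on something with over 40 N, if the wrist force passes 120 N, or if a joint passes its speed limit or range.

## Working session

There is one attempt and no reset: what is moved stays moved. The work goes in short steps, Python scripts to look and compute and a shell command to move; the robot and the scene stay as the last step left them, time stands still between calls to the robot, and variables do not carry over. Pictures are saved under pics/ and viewed, at most 14 in all, crops included, and the job is handed in when it is done.

```bash
ls; mkdir -p pics
python3 - <<'E'
from station import monitor, eyes, job, manip
import cv2,numpy as np
s=monitor.sense();print(s); print(manip.nose_length)
for n in("top","side"):
    d=eyes.snapshot(n); cv2.imwrite(f"pics/{n}0.png",d["pixels"][:,:,::-1]); np.savez(f"pics/{n}0.npz",**d)
    print(n,d["intrinsics"],d["k1"],d["eye"],d["attitude"])
E
```

```text
pics
{'t': 0.0, 'q': array([ 1.16653641e+00,  5.28464958e-01,  1.43390591e+00, -1.82511821e-05,
        1.18138129e+00, -1.78476268e-01]), 'qd': array([ 0.00104061, -0.00235564,  0.00011297,  0.00105154, -0.00132992,
       -0.00203302]), 'tau': array([-4.41226548e-04, -4.42346156e+01, -1.78027081e+01, -2.78723110e-04,
        8.49789038e-03, -5.46644415e-06]), 'tcp_pos': array([0.13960715, 0.60850693, 0.24433317]), 'tool_rot': array([ 1.12648668e-01,  9.93634295e-01, -1.03666674e-03, -3.02089848e-04]), 'force': array([-0.34385623, -0.10057358, -0.14169223]), 'ft_torque': array([-0.00849399, -0.03402359, -0.03848084]), 'gripper_force': 0.0, 'finger_gap': 1.0012329991527837}
0.014
top [[385.47548112   0.         317.57086526]
 [  0.         385.47548112 194.22107645]
 [  0.           0.           1.        ]] -0.08390800535945786 [5.18979872e-01 2.64266187e-04 1.33509734e+00] [ 0.71598234 -0.69744347  0.01786305 -0.02495608]
side [[508.40963928   0.         316.00493865]
 [  0.         508.40963928 202.42023234]
 [  0.           0.           1.        ]] 0.02985948392936361 [ 0.56134844 -1.06386771  1.05690535] [ 0.91333039 -0.02122809  0.00641711 -0.40661504]
```

View pics/top0.png

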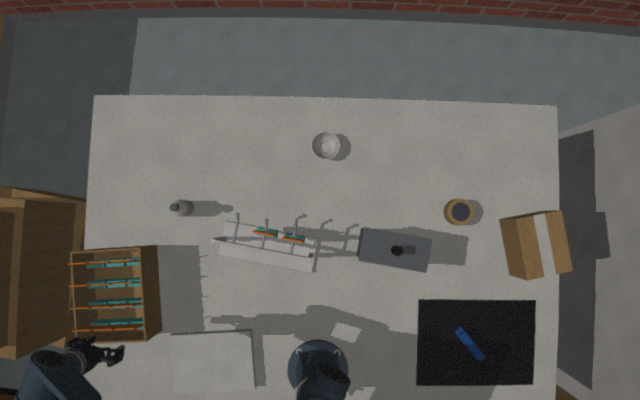

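View pics/side0.png

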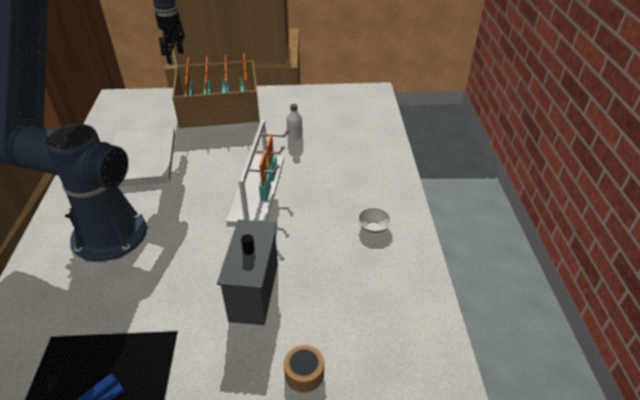

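The top view shows the lidded tub around (395,250) with its knob at (398,250). The display is around (265,245) with packs at about (265,232) and (293,238). The dish is at (326,146), the bottle at (181,208) and the tape at (459,211). The side view agrees.

```bash
cat > h.py <<'E'
import numpy as np,cv2
from scipy.spatial.transform import Rotation as R
from station import monitor, eyes
def snap(n,save=None):
    d=eyes.snapshot(n)
    if save: cv2.imwrite(f"pics/{save}.png",d["pixels"][:,:,::-1])
    return d
def dist(d): return np.array([float(d["k1"]),0,0,0,0])
def rays(d,uv):
    p=cv2.undistortPoints(np.asarray(uv,float).reshape(-1,1,2),d["intrinsics"],dist(d)).reshape(-1,2)
    return R.from_quat(d["attitude"]).apply(np.c_[p,np.ones(len(p))])
def plane(d,uv,z):
    r=rays(d,uv); return d["eye"]+r*((z-d["eye"][2])/r[:,2:])
def cloud(d):
    g=np.stack(np.meshgrid(np.arange(640),np.arange(400)),-1).reshape(-1,2)
    P=d["eye"]+rays(d,g)*d["depth"].reshape(-1,1).astype(float)
    P[d["depth"].reshape(-1)<=0]=np.nan
    return P.reshape(400,640,3)
def proj(d,P):
    rot=R.from_quat(d["attitude"]).inv()
    q=rot.apply(np.atleast_2d(P)-d["eye"])
    return cv2.projectPoints(q,np.zeros(3),np.zeros(3),d["intrinsics"],dist(d))[0].reshape(-1,2)
E
python3 - <<'E'
from h import *
d=dict(np.load("pics/top0.npz")); C=cloud(d); im=d["pixels"]; hsv=cv2.cvtColor(im,cv2.COLOR_RGB2HSV)
X,Y,Z=C[...,0],C[...,1],C[...,2]
def rect(m,name):
    p=C[m]; c,s,a=cv2.minAreaRect(p[:,:2].astype(np.float32)); print(name,m.sum(),np.round(c,4),np.round(s,4),round(a,2),"z",np.round(np.median(p[:,2]),4))
    return
reg=(X>.3)&(X<.8)&(abs(Y)<.6)
g=reg&(abs(Z-.154)<.008)&(Y<-.05)&(Y>-.4); rect(cv2.morphologyEx(g.astype(np.uint8),cv2.MORPH_OPEN,np.ones((3,3)))>0,"lid")
k=reg&(Z>.185)&(Y<-.05)&(Y>-.4); rect(k,"knob")
# same lid from colours on the plane
px=plane(d,[(398,250)],.198);print(px)
r=reg&(Z>.145)&(Z<.175)&(Y>-.05)&(Y<.45); rect(r,"rail+")
o=reg&(hsv[...,0]<15)&(hsv[...,1]>130)&(Y>0); n,l,st,ce=cv2.connectedComponentsWithStats(o.astype(np.uint8))
for i in range(1,n):
    if st[i,4]>8: rect(l==i,"orange"); print(ce[i],C[l==i][:,2].max())
for nm,uv in dict(dish=(326,146),glue=(181,208),tape=(459,211)).items(): print(nm,plane(d,[uv],.04))
big=cv2.resize(im[190:290,190:350],(800,500),interpolation=cv2.INTER_CUBIC); cv2.imwrite("pics/c1.png",big[:,:,::-1])
E
```

```text
lid 2208 [ 0.4277 -0.2279] [0.2117 0.105 ] 80.96 z 0.1542
knob 86 [ 0.4288 -0.2284] [0.0288 0.0277] 66.58 z 0.1977
[[ 0.42968115 -0.22815542  0.198     ]]
rail+ 622 [0.4607 0.1734] [0.3125 0.1049] 80.34 z 0.1602
orange 45 [0.4682 0.171 ] [0.0598 0.0033] 81.02 z 0.1929
[263.66666667 232.93333333] 0.2007812716494739
orange 48 [0.4521 0.0847] [0.0596 0.0043] 83.08 z 0.1911
[291.60416667 239.08333333] 0.19992318498883455
dish [[ 0.76207569 -0.00996391  0.04      ]]
glue [[0.53825187 0.47820175 0.04      ]]
tape [[ 0.55287526 -0.46585071  0.04      ]]
```

View pics/c1.png

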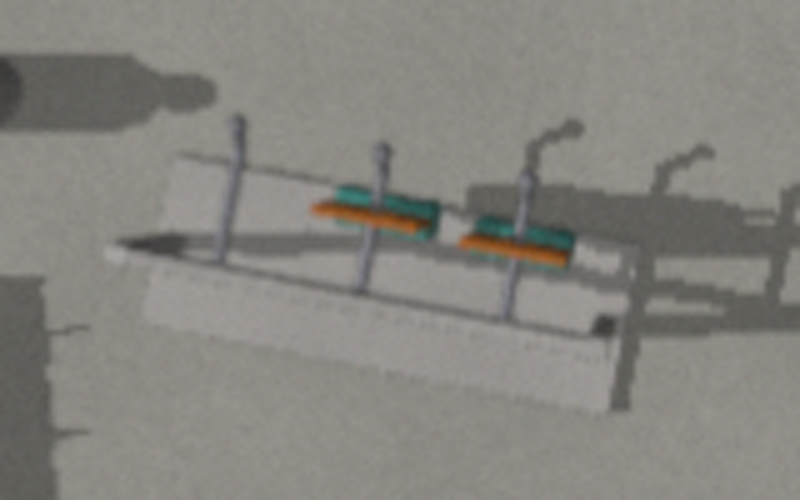

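The crop shows packs on the middle hook (380,210) and the right-hand hook (525,240). The left hook (235,180) is empty.

```bash
cat >> h.py <<'E'
def go(pos,yaw,tilt=0,s=None,tilt0=None):
    """to TCP pos; tool y at world yaw (deg), tool down, foot (tool z) swung toward tool y by tilt (deg). prints turn then shift."""
    s=s or monitor.sense(); R0=R.from_quat(s["tool_rot"])
    y=np.radians(yaw); yy=np.array([np.cos(y),np.sin(y),0]); zz=np.array([0,0,-1.])
    t=np.radians(tilt); z=zz*np.cos(t)+yy*np.sin(t); yv=yy*np.cos(t)-zz*np.sin(t); x=np.cross(yv,z)
    R1=R.from_matrix(np.c_[x,yv,z])
    rv=(R0.inv()*R1).as_rotvec()/.12; sh=R1.inv().apply(np.array(pos)-s["tcp_pos"])/.8
    print("t %.2f tcp"%s["t"],np.round(s["tcp_pos"],4),"q",np.round(s["q"],2),"F",np.round(s["force"],1),"gap",round(s["finger_gap"],3),"g",round(s["gripper_force"],1))
    print("TURN",np.round(rv,2),"then SHIFT",np.round(sh,4))
E
python3 - <<'E'
from h import *
d=dict(np.load("pics/top0.npz")); C=cloud(d); X,Y,Z=C[...,0],C[...,1],C[...,2]
r=(X>.3)&(X<.5)&(Y>-.05)&(Y<.4)&(Z>.155)&(Z<.167)
p=C[r][:,:2].astype(np.float32); vx,vy,cx,cy=cv2.fitLine(p,cv2.DIST_HUBER,0,.01,.01).ravel()
if vy<0: vx,vy=-vx,-vy
t=(p-[cx,cy])@[vx,vy]; n=(p-[cx,cy])@[vy,-vx]; k=abs(n)<.01;t=t[k]
print("rail",len(t),"yaw",np.degrees(np.arctan2(-vx,vy)),"len",t.min(),t.max())
m=(t.min()+t.max())/2; c=np.array([cx+vx*m,cy+vy*m]); print("centre",c)
xa=np.array([vy,-vx]);ya=np.array([vx,vy])
for o in([.4682,.171],[.4521,.0847]): print("pack in display",(o-c)@xa,(o-c)@ya)
for y in(-.09,0,.09): print("bend",c+xa*.08+ya*y, "uv",proj(d,np.r_[c+xa*.08+ya*y,.15]))
go([.45,.2,.30],-9)
E
```

```text
rail 359 yaw -9.696687 len -0.14734896 0.16516519
centre [0.41668564 0.18094166]
pack in display 0.05245287987810783 -0.0011229352515111698
pack in display 0.05111861241978817 -0.08890174441448555
bend [0.48038378 0.07875288] uv [[295.22882544 229.54281527]]
bend [0.4955427  0.16746707] uv [[266.58424054 223.78722534]]
bend [0.5107016  0.25618127] uv [[238.16326288 218.03799678]]
t 0.10 tcp [0.1397 0.6086 0.2444] q [ 1.17  0.53  1.43 -0.    1.18 -0.18] F [ 0.1 -0.7 -0.4] gap 1.003 g 0.0
TURN [-1.000e-02  1.000e-02  1.252e+01] then SHIFT [-0.4437  0.463  -0.0695]
```

```bash
python3 -m pendant '[[[0,0,-0.02,0,0,0.9,1],[0,0,-0.02,0,0,0.9,1],[0,0,-0.02,0,0,0.9,1],[0,0,-0.01,0,0,0.9,1],[0,0,0,0,0,0.9,1],[0,0,0,0,0,0.9,1],[0,0,0,0,0,0.9,1],[0,0,0,0,0,0.9,1],[0,0,0,0,0,0.9,1],[0,0,0,0,0,0.9,1],[0,0,0,0,0,0.9,1],[0,0,0,0,0,0.9,1],[0,0,0,0,0,0.9,1],[0,0,0,0,0,0.8,1],[0,0,0,0,0,0,1]]]'
python3 -m pendant '[[[-0.037,0.0385,0,0,0,0,1],[-0.037,0.0385,0,0,0,0,1],[-0.037,0.0385,0,0,0,0,1],[-0.037,0.0385,0,0,0,0,1],[-0.037,0.0385,0,0,0,0,1],[-0.037,0.0385,0,0,0,0,1],[-0.037,0.0385,0,0,0,0,1],[-0.037,0.0385,0,0,0,0,1],[-0.037,0.0385,0,0,0,0,1],[-0.037,0.0385,0,0,0,0,1],[-0.037,0.0385,0,0,0,0,1],[-0.037,0.0385,0,0,0,0,1],[0,0,0,0,0,0,1]]]'
python3 -c "
from h import *
go([.429,-.228,.30],-9)"
```

```text
t: 1.6
tcp_pos: [0.1397, 0.6088, 0.3007]
tool_rot: [0.76, 0.65, -0.001, 0.0]
force: [0.3, -0.3, -0.8]
finger_gap: 0.999
gripper_force: 0.0
t: 2.9
tcp_pos: [0.4538, 0.1975, 0.3014]
tool_rot: [0.761, 0.649, 0.001, 0.001]
force: [-0.1, -0.1, -0.5]
finger_gap: 1.003
gripper_force: 0.0
t 2.90 tcp [0.4538 0.1975 0.3014] q [ 0.19  0.28  1.68 -0.    1.18  0.34] F [-0.1 -0.1 -0.5] gap 1.003 g 0.0
TURN [ 0.02  0.01 -0.01] then SHIFT [-0.5302  0.0526  0.0017]
```

```bash
python3 -m pendant '[[[-0.053,0.0053,0,0,0,0,1],[-0.053,0.0053,0,0,0,0,1],[-0.053,0.0053,0,0,0,0,1],[-0.053,0.0053,0,0,0,0,1],[-0.053,0.0053,0,0,0,0,1],[-0.053,0.0053,0,0,0,0,1],[-0.053,0.0053,0,0,0,0,1],[-0.053,0.0053,0,0,0,0,1],[-0.053,0.0053,0,0,0,0,1],[-0.053,0.0053,0,0,0,0,1],[0,0,0,0,0,0,1],[0,0,0,0,0,0,1]]]'
python3 - <<'E'
from h import *
s=monitor.sense(); d=snap("wrist","w1"); C=cloud(d);X,Y,Z=C[...,0],C[...,1],C[...,2]
near=(abs(X-.43)<.15)&(abs(Y+.23)<.15)
k=near&(Z>.19)&(Z<.205); print("knob",k.sum())
if k.sum()>20: print(cv2.minAreaRect(C[k][:,:2].astype(np.float32)),Z[k].mean())
g=near&(abs(Z-.154)<.006)
if g.sum()>20: print(cv2.minAreaRect(C[g][:,:2].astype(np.float32)))
go([.429,-.228,.178],-9)
E
```

```text
t: 4.1
tcp_pos: [0.4263, -0.2243, 0.3009]
tool_rot: [0.76, 0.65, 0.0, -0.001]
force: [0.6, 0.5, -0.2]
finger_gap: 0.997
gripper_force: 0.0
knob 1300
((0.4280475080013275, -0.226570263504982), (0.02905021607875824, 0.02906358614563942), 36.605064392089844) 0.19828144080750312
((0.42800310254096985, -0.227272629737854), (0.21146397292613983, 0.10441054403781891), 81.11556243896484)
t 4.15 tcp [ 0.4263 -0.2233  0.3009] q [-0.72  0.26  1.71  0.    1.17 -0.56] F [0.5 0.8 0.7] gap 0.997 g 0.0
TURN [-0.01 -0.01  0.02] then SHIFT [-0.0053  0.0043  0.1537]
```

View pics/w1.png

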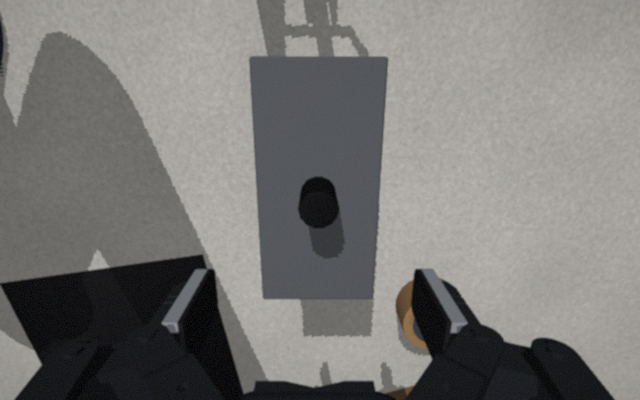

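The wrist view shows the lid (250–387 × 57–298) with its knob at (318,205), centred between the fingers. The measured lid is 211 × 104 mm, which matches.

```bash
python3 -m pendant '[[[-0.004,0.0025,0.03,0,0,0,1],[0,0,0.03,0,0,0,1],[0,0,0.03,0,0,0,1],[0,0,0.03,0,0,0,1],[0,0,0.02,0,0,0,1],[0,0,0.0137,0,0,0,1],[0,0,0,0,0,0,1],[0,0,0,0,0,0,0],[0,0,0,0,0,0,0],[0,0,0,0,0,0,0],[0,0,0,0,0,0,0],[0,0,0,0,0,0,0],[0,0,0,0,0,0,0]]]' 60
python3 -m pendant '[[[0,0,-0.015,0,0,0,0],[0,0,-0.02,0,0,0,0],[0,0,-0.03,0,0,0,0],[0,0,-0.03,0,0,0,0],[0,0,0,0,0,0,0],[0,0,0,0,0,0,0]]]'
python3 -c "
from h import *
go([.576,-.251,.27],-9)"
```

```text
t: 5.45
tcp_pos: [0.4287, -0.2282, 0.1793]
tool_rot: [0.76, 0.65, 0.0, 0.001]
force: [-0.2, 1.3, 6.8]
finger_gap: 0.336
gripper_force: 59.0
t: 6.05
tcp_pos: [0.4276, -0.2275, 0.2537]
tool_rot: [0.76, 0.65, -0.0, -0.0]
force: [0.3, -0.1, -3.3]
finger_gap: 0.334
gripper_force: 59.7
t 6.05 tcp [ 0.4276 -0.2275  0.2537] q [-0.72  0.33  1.77 -0.    1.05 -0.56] F [ 0.3 -0.1 -3.3] gap 0.334 g 59.7
TURN [-0.01 -0.    0.02] then SHIFT [-0.      0.1878 -0.0204]
```

```bash
python3 -m pendant '[[[0,0.04,0,0,0,0,0],[0,0.04,0,0,0,0,0],[0,0.04,0,0,0,0,0],[0,0.04,0,0,0,0,0],[0,0.03,0,0,0,0,0],[0,0,0.04,0,0,0,0],[0,0,0.04,0,0,0,0],[0,0,0.04,0,0,0,0],[0,0,0.04,0,0,0,0],[0,0,0.04,0,0,0,0],[0,0,0.03,0,0,0,0],[0,0,0.02,0,0,0,0],[0,0,0.012,0,0,0,0],[0,0,0.004,0,0,0,0],[0,0,0,0,0,0,0],[0,0,0,0,0,0,0]]]'
```

```text
t: 7.65
tcp_pos: [0.5791, -0.2518, 0.0427]
tool_rot: [0.76, 0.65, 0.0, 0.001]
force: [-0.8, 0.0, -3.4]
finger_gap: 0.333
gripper_force: 60.4
```

```bash
python3 -m pendant '[[[0,0,0.003,0,0,0,0],[0,0,0,0,0,0,0],[0,0,0,0,0,0,1],[0,0,0,0,0,0,1],[0,0,0,0,0,0,1],[0,0,0,0,0,0,1],[0,0,0,0,0,0,1],[0,0,-0.03,0,0,0,1],[0,0,-0.05,0,0,0,1],[0,0,-0.05,0,0,0,1],[0,0,-0.05,0,0,0,1],[0,0,-0.06,0,0,0,1],[0,0,-0.05,0,0,0,1],[0,0,-0.035,0,0,0,1],[0,0,0,0,0,0,1]]]'
python3 - <<'E'
from h import *
d=snap("wrist","w2"); C=cloud(d);X,Y,Z=C[...,0],C[...,1],C[...,2]
k=(abs(X-.58)<.15)&(abs(Y+.25)<.2)&(abs(Z-.058)<.006); print(k.sum(),cv2.minAreaRect(C[k][:,:2].astype(np.float32)),Z[k].mean())
d=snap("top","t2"); C=cloud(d);X,Y,Z=C[...,0],C[...,1],C[...,2]
g=(abs(X-.43)<.09)&(abs(Y+.23)<.14)&(abs(Z-.148)<.007); print(g.sum(),cv2.minAreaRect(C[g][:,:2].astype(np.float32)))
go([.43,-.1,.36],-9); go([.4634,.168,.30],-9.5)
E
```

```text
t: 9.15
tcp_pos: [0.5805, -0.2526, 0.3049]
tool_rot: [0.76, 0.65, 0.002, 0.005]
force: [0.4, -0.4, 0.1]
finger_gap: 1.001
gripper_force: 0.0
1140 ((0.5119135975837708, -0.28985732793807983), (0.16163882613182068, 0.3184715509414673), 0.30085867643356323) 0.058162546517951455
101 ((0.4376806914806366, -0.1617734432220459), (0.06486907601356506, 0.08916465193033218), 81.3699722290039)
t 9.25 tcp [ 0.5782 -0.2512  0.2996] q [-0.59  0.48  1.36 -0.    1.3  -0.43] F [-0.5 -0.4 -0.6] gap 0.996 g 0.0
TURN [0.01 0.   0.02] then SHIFT [ 0.1577 -0.2125 -0.0755]
t 9.25 tcp [ 0.5782 -0.2512  0.2996] q [-0.59  0.48  1.36 -0.    1.3  -0.43] F [-0.5 -0.4 -0.6] gap 0.996 g 0.0
TURN [0.01 0.   0.09] then SHIFT [ 0.4931 -0.228  -0.0005]
```

View pics/w2.png

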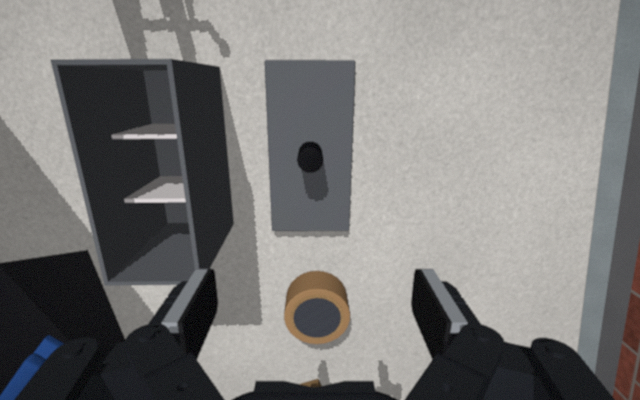

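The lid lies flat, with its knob at (310,155). The open tub with its two dividers is on the left, and the tape at (317,315) is untouched. Next I'll measure the tub rim and move over the middle pack.

```bash
python3 - <<'E'
from h import *
d=snap("wrist"); C=cloud(d);X,Y,Z=C[...,0],C[...,1],C[...,2]
g=((abs(X-.43)<.09)&(abs(Y+.23)<.14)&(abs(Z-.148)<.004)); 
g=cv2.morphologyEx(g.astype(np.uint8),cv2.MORPH_OPEN,np.ones((3,3)))>0
print(g.sum(),cv2.minAreaRect(C[g][:,:2].astype(np.float32)))
k=(abs(X-.58)<.06)&(abs(Y+.25)<.1)&(abs(Z-.058)<.006); print(k.sum(),cv2.minAreaRect(C[k][:,:2].astype(np.float32)),Z[k].mean())
E
python3 -m pendant '[[[0.049,-0.023,0,0,0,0,1],[0.049,-0.023,0,0,0,0,1],[0.049,-0.023,0,0,0,0,1],[0.049,-0.023,0,0,0,0,1],[0.049,-0.023,0,0,0,0,1],[0.049,-0.023,0,0,0,0,1],[0.049,-0.023,0,0,0,0,1],[0.049,-0.023,0,0,0,0,1],[0.049,-0.023,0,0,0,0,1],[0.049,-0.023,0,0,0,0,1],[0,0,0,0,0,0,0.4],[0,0,0,0,0,0,0.4],[0,0,0,0,0,0,0.4],[0,0,0,0,0,0,0.4]]]'
python3 - <<'E'
from h import *
d=snap("wrist","w3"); np.savez("pics/w3.npz",**d); C=cloud(d);X,Y,Z=C[...,0],C[...,1],C[...,2]
hsv=cv2.cvtColor(d["pixels"],cv2.COLOR_RGB2HSV)
o=(hsv[...,0]<18)&(hsv[...,1]>130)&(Z>.18)&(Z<.21); n,l,st,ce=cv2.connectedComponentsWithStats(o.astype(np.uint8))
for i in range(1,n):
    if st[i,4]>30: print(st[i,4],ce[i],cv2.minAreaRect(C[l==i][:,:2].astype(np.float32)),Z[l==i].mean(),Z[l==i].max())
r=(X>.3)&(X<.5)&(Y>-.05)&(Y<.4)&(abs(Z-.162)<.005)
p=C[r][:,:2].astype(np.float32); v=cv2.fitLine(p,cv2.DIST_HUBER,0,.01,.01).ravel(); print("rail",r.sum(),v,np.degrees(np.arctan2(v[1],v[0])))
go([.468,.171,.187],-9.5)
E
```

```text
4319 ((0.42826080322265625, -0.22810088098049164), (0.20018737018108368, 0.09360583126544952), 81.49370574951172)
556 ((0.5786203742027283, -0.24975882470607758), (0.028271395713090897, 0.028884489089250565), 79.42337036132812) 0.05850043909182856
t: 10.7
tcp_pos: [0.4574, 0.1632, 0.2986]
tool_rot: [0.76, 0.649, -0.001, -0.0]
force: [0.4, -0.3, 0.1]
finger_gap: 0.401
gripper_force: 0.0
801 [329.49563046 186.04993758] ((0.4691813886165619, 0.17403048276901245), (0.06393080949783325, 0.005784893874078989), 80.86602783203125) 0.19575739668939507 0.19874561514062294
584 [324.20034247 291.1130137 ] ((0.45220333337783813, 0.08553668856620789), (0.06502842903137207, 0.005558392032980919), 81.0594482421875) 0.19557592470966872 0.19875269578401464
rail 3743 [0.14704992 0.98912907 0.41914308 0.18734112] 81.54399
t 10.75 tcp [0.4575 0.1632 0.2988] q [ 0.11  0.27  1.7  -0.    1.17  0.27] F [ 0.  -0.3  0.8] gap 0.4 g 0.0
TURN [-0.01  0.    0.07] then SHIFT [0.0118 0.0113 0.1397]
```

View pics/w3.png

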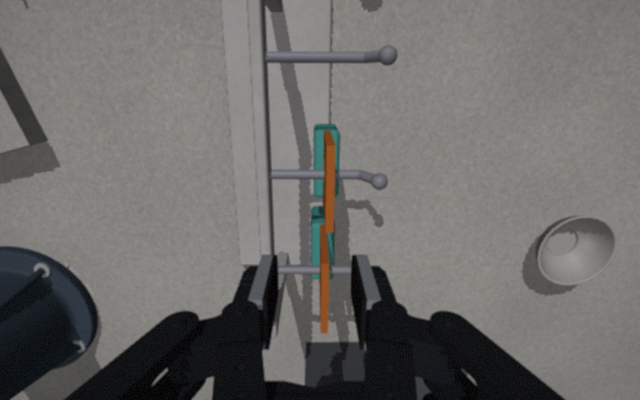

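Run:
```python
from h import *
d=dict(np.load("pics/w3.npz")); C=cloud(d)
b=plane(d,[(379,181),(388,54.5)],.171); print("balls",b)
rod=plane(d,[(290,174.5),(355,175.5)],.15); print("rod2",rod,C[174,290],C[175,350])
y=np.radians(-9); xa=np.array([np.cos(y),np.sin(y)]); ya=np.array([-xa[1],xa[0]])
f=lambda p:(np.round(np.dot(p[:2],xa),4),np.round(np.dot(p[:2],ya),4))
print("hook frame: balls",[f(p) for p in b],"rod",[f(p) for p in rod],"packs",f((.4692,.174)),f((.4522,.0855)),"rail",f((.41914,.18734)),"yaw balls",np.degrees(np.arctan2(*(b[1]-b[0])[:2])))
go([.4692,.174,.185],-9)
```

```text
balls [[0.50784255 0.16707096 0.171     ]
 [0.52260352 0.25642688 0.171     ]]
rod2 [[0.43815342 0.17778142 0.15      ]
 [0.49162648 0.16846799 0.15      ]] [0.43878842 0.17942019 0.15495762] [0.48728763 0.17068609 0.15412265]
hook frame: balls [(np.float64(0.4755), np.float64(0.2445)), (np.float64(0.4761), np.float64(0.335))] rod [(np.float64(0.4049), np.float64(0.2441)), (np.float64(0.4592), np.float64(0.2433))] packs (np.float64(0.4362), np.float64(0.2453)) (np.float64(0.4333), np.float64(0.1552)) rail (np.float64(0.3847), np.float64(0.2506)) yaw balls 9.380151637487021
t 10.75 tcp [0.4575 0.1632 0.2988] q [ 0.11  0.27  1.7  -0.    1.17  0.27] F [ 0.  -0.3  0.8] gap 0.4 g 0.0
TURN [-0.01  0.   -0.  ] then SHIFT [0.0157 0.0123 0.1422]
```

The wrist view shows the middle pack's header at (329,186) with its ball at (379,181). The right-hand pack is at (324,291) and the rail is at about u=255. The measured header is 64 × 6 mm with its top at 196 mm, which matches.

```bash
python3 -m pendant '[[[0.0157,0.0123,0.01,0,0,0,0.4],[0,0,0.03,0,0,0,0.4],[0,0,0.03,0,0,0,0.4],[0,0,0.03,0,0,0,0.4],[0,0,0.025,0,0,0,0.4],[0,0,0.015,0,0,0,0.4],[0,0,0.0085,0,0,0,0.4],[0,0,0,0,0,0,0.4],[0,0,0,0,0,0,0.4],[0,0,0,0,0,0,0],[0,0,0,0,0,0,0],[0,0,0,0,0,0,0],[0,0,0,0,0,0,0],[0,0,0,0,0,0,0],[0,0,0,0,0,0,0]]]' 60
python3 -c "
from h import *
go([.4692,.174,.180],-9)"
```

```text
t: 12.25
tcp_pos: [0.4694, 0.1754, 0.181]
tool_rot: [0.76, 0.65, 0.001, 0.001]
force: [1.1, -0.5, 5.5]
finger_gap: 0.059
gripper_force: 60.4
t 12.25 tcp [0.4694 0.1754 0.181 ] q [ 0.13  0.46  1.81 -0.    0.88  0.29] F [ 1.1 -0.5  5.5] gap 0.059 g 60.4
TURN [ 0.02 -0.    0.02] then SHIFT [-0.0018 -0.      0.0012]
```

```bash
python3 -m pendant '[[[0,0,-0.005,0,0,0,0],[0,0,-0.005,0,0,0,0],[0,-0.0029,0.0001,-0.5,0,0,0],[0,-0.0029,0.0001,-0.5,0,0,0],[0,-0.0029,0.0001,-0.5,0,0,0],[0,-0.0029,0.0001,-0.5,0,0,0],[0,-0.0029,0.0001,-0.5,0,0,0],[0,-0.0029,0.0001,-0.5,0,0,0],[0,-0.0029,0.0001,-0.5,0,0,0],[0,-0.0029,0.0001,-0.5,0,0,0],[0,-0.0029,0.0001,-0.5,0,0,0],[0,-0.0029,0.0001,-0.5,0,0,0],[0,0,0,0,0,0,0],[0,0,0,0,0,0,0]]]'
cat >> h.py <<'E'
def hole(L=.039):
    s=monitor.sense(); z=R.from_quat(s["tool_rot"]).apply([0,0,1]); p=s["tcp_pos"]+L*z
    y=np.radians(-9.2); xa=np.array([np.cos(y),np.sin(y)])
    print("hole",np.round(p,4),"x'",round(p[:2]@xa,4),"lat",round(p[:2]@[-xa[1],xa[0]],4),"tilt",np.degrees(np.arccos(-z[2])),"F",np.round(s["force"],1),np.round(s["q"],2))
E
python3 -c "
from h import *
hole(); d=snap('side','s1'); im=d['pixels'][90:260,180:340]; cv2.imwrite('pics/s1c.png',cv2.resize(im,(560,595),interpolation=cv2.INTER_CUBIC)[:,:,::-1])"
```

```text
t: 13.65
tcp_pos: [0.4501, 0.1738, 0.1829]
tool_rot: [0.735, 0.626, 0.164, 0.204]
force: [-0.0, 0.1, -1.3]
finger_gap: 0.062
gripper_force: 59.5
hole [0.4695 0.1701 0.1492] x' 0.4363 lat 0.243 tilt 30.36813640829516 F [-0.   0.1 -1.3] [ 0.27  0.4   2.15 -1.14  0.25  1.5 ]
```

View pics/s1c.png

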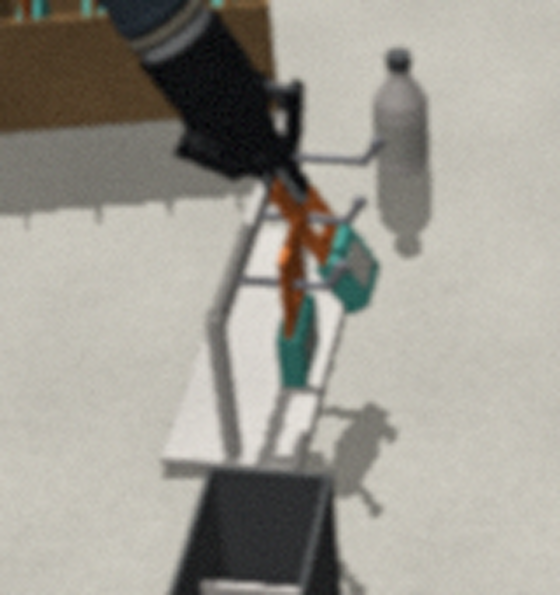

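The side crop shows the middle pack swung out on its rod with the case at (350,265), clear of everything, and the neighbouring pack at (293,300). The tilt came out at 30° because the wrist is near its singular pose. I'll move outward first and then finish tilting.

```bash
python3 -m pendant '[[[0.001,0.003,0.002,0,0,0,0],[0.001,0.003,0.002,0,0,0,0],[0.001,0.003,0.002,0,0,0,0],[0,0.003,0.002,0,0,0,0],[0,0.003,0.002,0,0,0,0],[0,0.003,0.002,0,0,0,0],[0,0.003,0.0016,0,0,0,0],[0,0.003,0.0016,0,0,0,0],[0,0,0,0,0,0,0]]]'
python3 -c "
from h import *
hole(); go([.4692,.174,.180],-9.2,35)"
```

```text
t: 14.6
tcp_pos: [0.4737, 0.1724, 0.1824]
tool_rot: [0.735, 0.625, 0.165, 0.204]
force: [-0.1, -1.3, -1.2]
finger_gap: 0.061
gripper_force: 59.5
hole [0.4931 0.1687 0.1488] x' 0.4598 lat 0.2454 tilt 30.464775365883504 F [-0.1 -1.3 -1.2] [ 0.25  0.42  2.11 -1.05  0.25  1.39]
t 14.60 tcp [0.4737 0.1724 0.1824] q [ 0.25  0.42  2.11 -1.05  0.25  1.39] F [-0.1 -1.3 -1.2] gap 0.061 g 59.5
TURN [-0.66  0.11  0.03] then SHIFT [ 0.0011 -0.0066 -0.0009]
```

```bash
python3 -m pendant '[[[0,-0.0006,0,-0.1,0.01,0,0],[0,-0.0006,0,-0.1,0.02,0,0],[0,-0.0006,0,-0.1,0.02,0,0],[0,-0.0006,0,-0.1,0.02,0,0],[0,-0.0006,0,-0.1,0.02,0,0],[0,-0.0006,0,-0.1,0.02,0,0],[0,-0.0004,0,-0.1,0,0,0],[0,0.0022,0.0011,0,0,0,0],[0,0.0022,0.001,0,0,0,0],[0,0,0,0,0,0,0]]]'
python3 -c "
from h import *
hole(); go([.4692,.174,.180],-9.2,35)"
```

```text
t: 15.6
tcp_pos: [0.4784, 0.1757, 0.1913]
tool_rot: [0.726, 0.62, 0.19, 0.227]
force: [-0.3, 0.7, -1.4]
finger_gap: 0.056
gripper_force: 59.6
hole [0.5002 0.172  0.1591] x' 0.4662 lat 0.2498 tilt 34.45567439536597 F [-0.3  0.7 -1.4] [ 0.27  0.41  2.13 -1.41  0.24  1.76]
t 15.60 tcp [0.4784 0.1757 0.1913] q [ 0.27  0.41  2.13 -1.41  0.24  1.76] F [-0.3  0.7 -1.4] gap 0.056 g 59.6
TURN [-0.08  0.04  0.04] then SHIFT [-0.004  -0.0171  0.0052]
```

```bash
python3 -c "
from h import *
go([.4775,.1718,.1834],-9.2,31)"
```

```text
t 15.60 tcp [0.4784 0.1757 0.1913] q [ 0.27  0.41  2.13 -1.41  0.24  1.76] F [-0.3  0.7 -1.4] gap 0.056 g 59.6
TURN [0.5  0.04 0.03] then SHIFT [-0.005  -0.0054  0.0083]
```

```bash
python3 -m pendant '[[[-0.001,-0.0011,0.0016,0.1,0.01,0,0],[-0.001,-0.0011,0.0016,0.1,0.01,0.01,0],[-0.001,-0.0011,0.0017,0.1,0.01,0.01,0],[-0.001,-0.0011,0.0017,0.1,0.01,0.01,0],[-0.001,-0.0011,0.0017,0.1,0,0,0],[0,0,0,0,0,0,0]]]'
python3 -c "
from h import *
hole(); go([.4775,.1718,.1834],-9.2,31)"
```

```text
t: 16.2
tcp_pos: [0.4775, 0.1714, 0.1831]
tool_rot: [0.734, 0.624, 0.173, 0.204]
force: [-0.6, 0.4, -0.8]
finger_gap: 0.058
gripper_force: 59.5
hole [0.4973 0.1682 0.1496] x' 0.464 lat 0.2455 tilt 30.975188595107046 F [-0.6  0.4 -0.8] [ 0.24  0.42  2.11 -1.09  0.23  1.42]
t 16.20 tcp [0.4775 0.1714 0.1831] q [ 0.24  0.42  2.11 -1.09  0.23  1.42] F [-0.6  0.4 -0.8] gap 0.058 g 59.5
TURN [-0.    0.01 -0.  ] then SHIFT [ 0.0005  0.0002 -0.0004]
```

```bash
python3 -m pendant '[[[0,0.004,-0.0022,0,0,0,0],[0,0.004,-0.0022,0,0,0,0],[0,0.004,-0.0022,0,0,0,0],[0,0.004,-0.0022,0,0,0,0],[0,0,0,0,0,0,0]]]'
python3 -c "
from h import *
hole()"
python3 -m pendant '[[[0,0.005,-0.0028,0,0,0,0],[0,0.005,-0.0028,0,0,0,0],[0,0.005,-0.0028,0,0,0,0],[0,0.005,-0.0028,0,0,0,0],[0,0.005,-0.0028,0,0,0,0],[0,0.005,-0.0028,0,0,0,0],[0,0,0,0,0,0,0]]]'
python3 -c "
from h import *
hole(); d=snap('side','s2'); im=d['pixels'][90:260,180:340]; cv2.imwrite('pics/s2c.png',cv2.resize(im,(560,595),interpolation=cv2.INTER_CUBIC)[:,:,::-1])"
```

```text
t: 16.7
tcp_pos: [0.4848, 0.1705, 0.1962]
tool_rot: [0.734, 0.625, 0.173, 0.204]
force: [0.4, -0.3, -0.5]
finger_gap: 0.061
gripper_force: 59.5
hole [0.5047 0.1673 0.1627] x' 0.4714 lat 0.2458 tilt 31.040016537770377 F [ 0.4 -0.3 -0.5] [ 0.23  0.39  2.09 -0.91  0.25  1.24]
t: 17.4
tcp_pos: [0.4982, 0.1683, 0.2199]
tool_rot: [0.734, 0.625, 0.173, 0.204]
force: [0.2, -0.2, -1.0]
finger_gap: 0.059
gripper_force: 59.5
hole [0.5181 0.1651 0.1865] x' 0.485 lat 0.2458 tilt 31.03074552881435 F [ 0.2 -0.2 -1. ] [ 0.22  0.35  2.04 -0.68  0.31  0.98]
```

View pics/s2c.png

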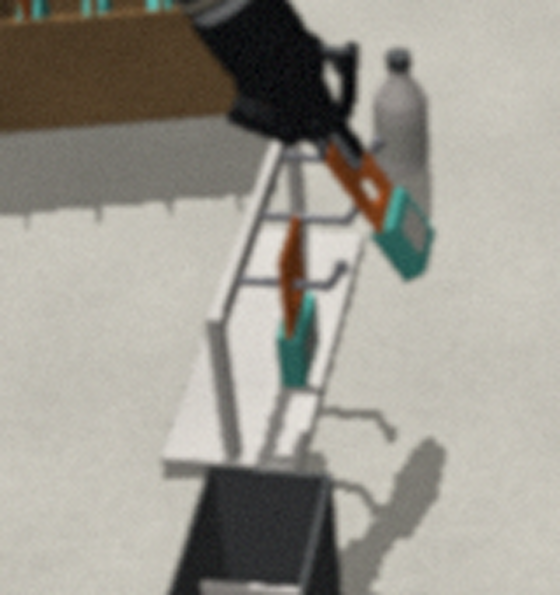

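The side crop shows the pack fully off the hook, its hole visible at (370,185) and the hook tip bare. I'll lift it and set it upright.

```bash
python3 -m pendant '[[[0,0.011,-0.006,0,0,0,0],[0,0.011,-0.006,0,0,0,0],[0,0.0142,-0.0236,0,0,0,0],[0,0.0142,-0.0236,0,0,0,0],[0,0.0142,-0.0236,0,0,0,0],[0,0.0142,-0.0236,0,0,0,0],[0,0.0142,-0.0236,0.5,0,0,0],[0,0,0,0.8,0,0,0],[0,0,0,0.8,0,0,0],[0,0,0,0.8,0,0,0],[0,0,0,0.8,0,0,0],[0,0,0,0.8,0,0,0],[0,0,0,0,0,0,0]]]'
python3 -c "
from h import *
go([.45,.0,.34],-98.9)"
```

```text
t: 18.75
tcp_pos: [0.5101, 0.1658, 0.3461]
tool_rot: [0.762, 0.647, -0.0, 0.001]
force: [0.5, 0.4, -1.6]
finger_gap: 0.059
gripper_force: 59.5
t 18.75 tcp [0.5101 0.1658 0.3461] q [ 0.11  0.3   1.52 -0.    1.32  0.27] F [ 0.5  0.4 -1.6] gap 0.059 g 59.5
TURN [2.000e-02 1.000e-02 1.303e+01] then SHIFT [-0.0421  0.2164  0.0077]
```

```bash
python3 -m pendant '[[[0,0,0,0,0,0.93,0],[0,0,0,0,0,0.93,0],[0,0,0,0,0,0.93,0],[0,0,0,0,0,0.93,0],[0,0,0,0,0,0.93,0],[0,0,0,0,0,0.93,0],[0,0,0,0,0,0.93,0],[0,0,0,0,0,0.93,0],[0,0,0,0,0,0.93,0],[0,0,0,0,0,0.93,0],[0,0,0,0,0,0.93,0],[0,0,0,0,0,0.93,0],[0,0,0,0,0,0.93,0],[0,0,0,0,0,0.93,0],[0,0,0,0,0,0,0]]]'
python3 -c "
from h import *
go([.4182,-.2923,.34],-98.9)"
```

```text
t: 20.25
tcp_pos: [0.5069, 0.1667, 0.3465]
tool_rot: [0.997, -0.076, 0.0, 0.001]
force: [0.7, -0.0, -1.2]
finger_gap: 0.057
gripper_force: 59.5
t 20.25 tcp [0.5069 0.1667 0.3465] q [ 0.11  0.29  1.53 -0.    1.32  1.83] F [ 0.7 -0.  -1.2] gap 0.057 g 59.5
TURN [ 0.01 -0.01  0.03] then SHIFT [-0.0208  0.584   0.0082]
```

```bash
python3 -m pendant '[[[-0.002,0.0487,0,0,0,0,0],[-0.002,0.0487,0,0,0,0,0],[-0.002,0.0487,0,0,0,0,0],[-0.002,0.0487,0,0,0,0,0],[-0.002,0.0487,0,0,0,0,0],[-0.002,0.0487,0,0,0,0,0],[-0.002,0.0487,0,0,0,0,0],[-0.002,0.0487,0,0,0,0,0],[-0.002,0.0487,0,0,0,0,0],[-0.002,0.0487,0,0,0,0,0],[-0.002,0.0487,0,0,0,0,0],[0,0.0487,0.0082,0,0,0,0],[0,0,0,0,0,0,0],[0,0,0,0,0,0,0],[0,0,0,0,0,0,0]]]'
python3 - <<'E'
from h import *
go([.4182,-.2923,.128],-98.9)
d=snap("wrist","w4");C=cloud(d);X,Y,Z=C[...,0],C[...,1],C[...,2]
d=snap("top"); C=cloud(d);X,Y,Z=C[...,0],C[...,1],C[...,2]
k=(abs(X-.58)<.1)&(abs(Y+.25)<.1)&(abs(Z-.058)<.006); print("lid knob",k.sum(),C[k].mean(0) if k.any() else 0)
E
```

```text
t: 21.75
tcp_pos: [0.4197, -0.2915, 0.3404]
tool_rot: [0.997, -0.075, -0.0, -0.0]
force: [0.5, 0.5, -1.1]
finger_gap: 0.058
gripper_force: 59.6
t 21.75 tcp [ 0.4197 -0.2915  0.3404] q [-0.83  0.27  1.59  0.    1.29  0.89] F [ 0.5  0.5 -1.1] gap 0.058 g 59.6
TURN [-0.    0.    0.04] then SHIFT [-0.0017  0.0013  0.2656]
lid knob 57 [ 0.57552617 -0.25115833  0.05723316]
```

View pics/w4.png

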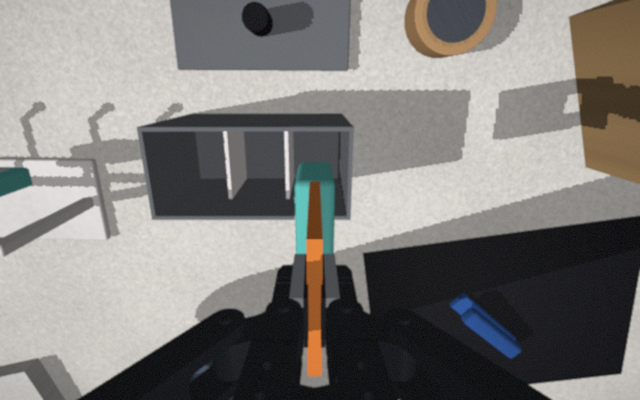

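The pack (teal, about (315,210)) is lined up with the right-hand compartment between the divider at u=288 and the wall at u=350. The lid's knob is at (257,17), unmoved.

```bash
python3 -m pendant '[[[-0.0017,0.0013,0.02,0,0,0,0],[0,0,0.03,0,0,0,0],[0,0,0.03,0,0,0,0],[0,0,0.03,0,0,0,0],[0,0,0.02,0,0,0,0],[0,0,0.02,0,0,0,0],[0,0,0.02,0,0,0,0],[0,0,0.02,0,0,0,0],[0,0,0.02,0,0,0,0],[0,0,0.02,0,0,0,0],[0,0,0.015,0,0,0,0],[0,0,0.01,0,0,0,0],[0,0,0.008,0,0,0,0],[0,0,0.004,0,0,0,0],[0,0,0,0,0,0,0]]]'
```

```text
t: 23.35
tcp_pos: [0.4187, -0.2936, 0.127]
tool_rot: [0.997, -0.076, 0.0, 0.0]
force: [-0.0, 0.1, -0.1]
finger_gap: 0.059
gripper_force: 59.6
```

```bash
python3 -m pendant '[[[0,0,0.003,0,0,0,0],[0,0,0,0,0,0,0],[0,0,0,0,0,0,0.22],[0,0,0,0,0,0,0.22],[0,0,0,0,0,0,0.22],[0,0,0,0,0,0,0.22],[0,0,-0.02,0,0,0,0.22],[0,0,-0.04,0,0,0,0.22],[0,0,-0.05,0,0,0,0.22],[0,0,-0.05,0,0,0,0.22],[0,0,-0.05,0,0,0,0.22],[0,0,-0.02,0,0,0,0.22],[0,0,0,0,0,0,0.4]]]'
python3 - <<'E'
from h import *
d=snap("wrist");C=cloud(d);X,Y,Z=C[...,0],C[...,1],C[...,2]
hsv=cv2.cvtColor(d["pixels"],cv2.COLOR_RGB2HSV)
o=(hsv[...,0]<18)&(hsv[...,1]>130)&(Z>.10)&(Z<.2)&(Y<-.1)&(X<.5); P=C[o]; print(o.sum(),"topz",np.percentile(P[:,2],98)); t=P[P[:,2]>.13]; print(cv2.minAreaRect(t[:,:2].astype(np.float32)))
y=np.radians(-9.2); xa=np.array([np.cos(y),np.sin(y)]);ya=np.array([-xa[1],xa[0]])
go([.455,.087,.32],-9.2)
E
```

```text
t: 24.65
tcp_pos: [0.4196, -0.2946, 0.3117]
tool_rot: [0.997, -0.076, 0.003, 0.003]
force: [0.2, -0.3, 0.1]
finger_gap: 0.376
gripper_force: 0.0
474 topz 0.14029172376713872
((0.41637682914733887, -0.2940099835395813), (0.005674748681485653, 0.0639423131942749), 81.23987579345703)
t 24.70 tcp [ 0.4187 -0.2937  0.3096] q [-0.83  0.3   1.63  0.    1.21  0.89] F [ 0.3  0.3 -0.5] gap 0.399 g 0.0
TURN [  0.03  -0.   -13.02] then SHIFT [ 0.477  -0.0313 -0.013 ]
```

```bash
python3 -m pendant '[[[0,0,0,0,0,-0.93,0.4],[0,0,0,0,0,-0.93,0.4],[0,0,0,0,0,-0.93,0.4],[0,0,0,0,0,-0.93,0.4],[0,0,0,0,0,-0.93,0.4],[0,0,0,0,0,-0.93,0.4],[0,0,0,0,0,-0.93,0.4],[0,0,0,0,0,-0.93,0.4],[0,0,0,0,0,-0.93,0.4],[0,0,0,0,0,-0.93,0.4],[0,0,0,0,0,-0.93,0.4],[0,0,0,0,0,-0.93,0.4],[0,0,0,0,0,-0.93,0.4],[0,0,0,0,0,-0.93,0.4],[0,0,0,0,0,0,0.4]]]'
python3 -m pendant '[[[0.045,-0.003,-0.001,0,0,0,0.4],[0.045,-0.003,-0.001,0,0,0,0.4],[0.045,-0.003,-0.001,0,0,0,0.4],[0.045,-0.003,-0.001,0,0,0,0.4],[0.045,-0.003,-0.001,0,0,0,0.4],[0.045,-0.003,-0.001,0,0,0,0.4],[0.045,-0.003,-0.001,0,0,0,0.4],[0.045,-0.003,0,0,0,0,0.4],[0.045,-0.003,0,0,0,0,0.4],[0.045,-0.003,0,0,0,0,0.4],[0,0,0,0,0,0,0.4],[0,0,0,0,0,0,0.4],[0,0,0,0,0,0,0.4]]]'
python3 - <<'E'
from h import *
d=snap("wrist"); np.savez("pics/w5.npz",**d); C=cloud(d);X,Y,Z=C[...,0],C[...,1],C[...,2]
im=d["pixels"]; cv2.imwrite("pics/w5c.png",im[:,:,::-1])
hsv=cv2.cvtColor(im,cv2.COLOR_RGB2HSV)
o=(hsv[...,0]<18)&(hsv[...,1]>130)&(Z>.18)&(Z<.21)&(Y>0); r=cv2.minAreaRect(C[o][:,:2].astype(np.float32)); print(o.sum(),r,Z[o].mean())
y=np.radians(-9.2); xa=np.array([np.cos(y),np.sin(y)]); ya=np.array([-xa[1],xa[0]]); c=np.array(r[0]); print("pack x',lat",c@xa,c@ya)
b=(abs(Z-.171)<.008)&(X>.47)&(X<.6)&(Y<.3)&(Y>0)&(hsv[...,1]<100)
n,l,st,ce=cv2.connectedComponentsWithStats(b.astype(np.uint8))
for i in range(1,n):
    if st[i,4]>15: p=plane(d,[ce[i]],.171)[0]; print("ball",st[i,4],ce[i],p,p[:2]@xa,p[:2]@ya)
go([*c,.180],-9.2)
E
```

```text
t: 26.2
tcp_pos: [0.4177, -0.2927, 0.3065]
tool_rot: [0.761, 0.648, -0.0, -0.002]
force: [-0.3, -0.7, -0.3]
finger_gap: 0.4
gripper_force: 0.0
t: 27.5
tcp_pos: [0.4519, 0.065, 0.3135]
tool_rot: [0.762, 0.648, -0.001, 0.0]
force: [0.7, -0.6, 0.3]
finger_gap: 0.404
gripper_force: 0.0
681 ((0.45220011472702026, 0.0855042040348053), (0.06409329175949097, 0.005367147270590067), 80.51895904541016) 0.19662533970347362
pack x',lat 0.4327126186234778 0.15670259203589637
ball 327 [367.70948012  44.1529052 ] [0.50676214 0.16766948 0.171     ] 0.4734360917421495 0.24653435475265723
ball 246 [362.03658537 165.39837398] [0.49234216 0.079207   0.171     ] 0.4733450919086803 0.1569043545648283
t 27.55 tcp [0.4521 0.0647 0.3136] q [-0.1   0.21  1.75 -0.    1.19  0.06] F [-0.1 -0.7 -0.9] gap 0.396 g 0.0
TURN [-0.    0.01 -0.01] then SHIFT [ 0.0257 -0.004   0.1671]
```

View pics/w5c.png

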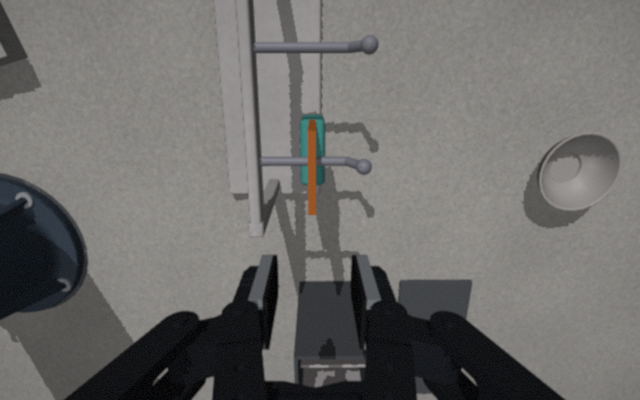

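The wrist view shows the remaining pack's header at (312,168) on its hook with the ball at (363,166). They line up laterally within 1 mm. This hook lies closer to the arm's plane, so I'll grip with the tool rolled about 16° in the plane of the pack to stay clear of the wrist singularity.

```bash
cat >> h.py <<'E'
XA=np.array([np.cos(np.radians(-9.2)),np.sin(np.radians(-9.2)),0]); YA=np.array([-XA[1],XA[0],0])
def goR(pos,yaw,tilt,roll,L=None):
    """as go, but tool rolled about the pack's normal; with L, pos is the hole centre"""
    s=monitor.sense(); R0=R.from_quat(s["tool_rot"]); y=np.radians(yaw); t=np.radians(tilt)
    yy=np.array([np.cos(y),np.sin(y),0]); zz=np.array([0,0,-1.])
    z=zz*np.cos(t)+yy*np.sin(t); yv=yy*np.cos(t)-zz*np.sin(t)
    P=R.from_matrix(np.c_[np.cross(yv,z),yv,z]); R1=P*R.from_euler("y",roll,degrees=True)
    tgt=np.array(pos)-(L or 0)*z; pz=(R0*R.from_euler("y",-roll,degrees=True)).apply([0,0,1])
    h=s["tcp_pos"]+(L or 0)*pz
    print("t %.2f tcp"%s["t"],np.round(s["tcp_pos"],4),"q",np.round(s["q"],2),"F",np.round(s["force"],1),"gap",round(s["finger_gap"],3))
    print("hole x' %.4f lat %.4f z %.4f tilt %.1f"%(h@XA,h@YA,h[2],np.degrees(np.arccos(-pz[2]))))
    print("TURN",np.round((R0.inv()*R1).as_rotvec()/.12,2),"SHIFT before turn",np.round(R0.inv().apply(tgt-s["tcp_pos"])/.8,4),"after",np.round(R1.inv().apply(tgt-s["tcp_pos"])/.8,4))
E
python3 -c "
from h import *
goR([.4522,.0855,.181],-9.2,0,16)"
```

```text
t 27.55 tcp [0.4521 0.0647 0.3136] q [-0.1   0.21  1.75 -0.    1.19  0.06] F [-0.1 -0.7 -0.9] gap 0.396
hole x' 0.4359 lat 0.1361 z 0.3136 tilt 16.1
TURN [-0.    2.33 -0.01] SHIFT before turn [ 0.0259 -0.004   0.1658] after [-0.021  -0.004   0.1665]
```

```bash
python3 -m pendant '[[[0,0,0,0,0.8,0,0.4],[0,0,0,0,0.8,0,0.4],[0,0,0,0,0.73,0,0.4],[-0.021,-0.004,0.02,0,0,0,0.4],[0,0,0.03,0,0,0,0.4],[0,0,0.03,0,0,0,0.4],[0,0,0.03,0,0,0,0.4],[0,0,0.02,0,0,0,0.4],[0,0,0.015,0,0,0,0.4],[0,0,0.01,0,0,0,0.4],[0,0,0,0,0,0,0.4],[0,0,0,0,0,0,0.4]]]' 60
python3 -c "
from h import *
goR([.4522,.0855,.181],-9.2,0,16)"
```

```text
t: 28.75
tcp_pos: [0.4523, 0.0834, 0.1905]
tool_rot: [0.754, 0.642, 0.106, -0.09]
force: [-0.3, 0.3, -0.0]
finger_gap: 0.4
gripper_force: 0.0
t 28.75 tcp [0.4523 0.0834 0.1905] q [-0.24  0.39  1.95  0.37  0.85 -0.33] F [-0.3  0.3 -0. ] gap 0.4
hole x' 0.4332 lat 0.1546 z 0.1905 tilt 0.1
TURN [ 0.01  0.   -0.  ] SHIFT before turn [-0.0008 -0.0006  0.0121] after [-0.0008 -0.0006  0.0121]
```

```bash
python3 -m pendant '[[[-0.0008,-0.0006,0.008,0,0,0,0.4],[0,0,0.005,0,0,0,0.4],[0,0,0,0,0,0,0.4],[0,0,0,0,0,0,0],[0,0,0,0,0,0,0],[0,0,0,0,0,0,0],[0,0,0,0,0,0,0],[0,0,0,0,0,0,0],[0,0,0,0,0,0,0]]]' 60
python3 -c "
from h import *
goR([*(XA*.454+YA*.1569)[:2],.150],-9.2,0,16,.039)"
```

```text
t: 29.65
tcp_pos: [0.4522, 0.0862, 0.1803]
tool_rot: [0.754, 0.642, 0.106, -0.09]
force: [0.3, 0.3, 0.4]
finger_gap: 0.057
gripper_force: 60.0
t 29.65 tcp [0.4522 0.0862 0.1803] q [-0.23  0.41  1.96  0.38  0.83 -0.34] F [0.3 0.3 0.4] gap 0.057
hole x' 0.4327 lat 0.1574 z 0.1413 tilt 0.1
TURN [ 0.01 -0.    0.01] SHIFT before turn [ 0.0024  0.0267 -0.0106] after [ 0.0024  0.0267 -0.0106]
```

```bash
python3 -m pendant '[[[0.0012,0,-0.005,0,0,0,0],[0.0012,0,-0.005,0,0,0,0],[0,0.0067,0,0,0,0,0],[0,0.0067,0,0,0,0,0],[0,0.0067,0,0,0,0,0],[0,0.0066,0,0,0,0,0],[0,0,0,0,0,0,0]]]'
python3 -c "
from h import *
for a in (7,14,21,28): goR([*(XA*.456+YA*.1569)[:2],.150],-9.2,a,16,.038)"
```

```text
t: 30.35
tcp_pos: [0.4741, 0.0822, 0.1883]
tool_rot: [0.754, 0.642, 0.106, -0.089]
force: [-0.1, 0.3, -1.1]
finger_gap: 0.063
gripper_force: 59.8
t 30.35 tcp [0.4741 0.0822 0.1883] q [-0.23  0.42  1.9   0.37  0.87 -0.32] F [-0.1  0.3 -1.1] gap 0.063
hole x' 0.4550 lat 0.1569 z 0.1503 tilt 0.1
TURN [-0.97  0.   -0.27] SHIFT before turn [-0.0003 -0.0044  0.0007] after [-0.0001 -0.0045  0.0002]
t 30.35 tcp [0.4741 0.0822 0.1883] q [-0.23  0.42  1.9   0.37  0.87 -0.32] F [-0.1  0.3 -1.1] gap 0.063
hole x' 0.4550 lat 0.1569 z 0.1503 tilt 0.1
TURN [-1.94  0.   -0.55] SHIFT before turn [-0.0006 -0.0101  0.0017] after [ 0.0001 -0.0102 -0.0007]
t 30.35 tcp [0.4741 0.0822 0.1883] q [-0.23  0.42  1.9   0.37  0.87 -0.32] F [-0.1  0.3 -1.1] gap 0.063
hole x' 0.4550 lat 0.1569 z 0.1503 tilt 0.1
TURN [-2.92  0.   -0.84] SHIFT before turn [-0.001  -0.0156  0.0034] after [ 0.0006 -0.0159 -0.0022]
t 30.35 tcp [0.4741 0.0822 0.1883] q [-0.23  0.42  1.9   0.37  0.87 -0.32] F [-0.1  0.3 -1.1] gap 0.063
hole x' 0.4550 lat 0.1569 z 0.1503 tilt 0.1
TURN [-3.9   0.   -1.12] SHIFT before turn [-0.0017 -0.0209  0.0057] after [ 0.0012 -0.0213 -0.0044]
```

```bash
python3 -m pendant '[[[0,-0.0018,0.0001,-0.325,0,-0.093,0],[0,-0.0018,0.0001,-0.325,0,-0.093,0],[0,-0.0018,0.0001,-0.325,0,-0.093,0],[0,-0.0018,0.0001,-0.325,0,-0.093,0],[0,-0.0018,0.0001,-0.325,0,-0.093,0],[0,-0.0018,0.0001,-0.325,0,-0.093,0],[0,-0.0018,0.0001,-0.325,0,-0.093,0],[0,0,0,0,0,0,0]]]'
python3 -c "
from h import *
goR([*(XA*.460+YA*.1569)[:2],.150],-9.2,28,16,.038)"
```

```text
t: 31.15
tcp_pos: [0.4612, 0.0849, 0.1861]
tool_rot: [0.734, 0.65, 0.195, 0.016]
force: [0.5, 0.5, -0.7]
finger_gap: 0.058
gripper_force: 59.8
t 31.15 tcp [0.4612 0.0849 0.1861] q [-0.25  0.36  2.12  0.66  0.51 -0.69] F [ 0.5  0.5 -0.7] gap 0.058
hole x' 0.4522 lat 0.1576 z 0.1496 tilt 16.1
TURN [-1.66 -0.01 -0.48] SHIFT before turn [-0.0017 -0.0003  0.0028] after [-0.0017 -0.0009  0.0027]
```

```bash
python3 -m pendant '[[[-0.0002,0,0.0004,-0.21,0,-0.06,0],[-0.0002,0,0.0004,-0.21,0,-0.06,0],[-0.0002,0,0.0004,-0.21,0,-0.06,0],[-0.0002,0,0.0004,-0.21,0,-0.06,0],[-0.0002,0,0.0004,-0.21,0,-0.06,0],[-0.0002,-0.0001,0.0004,-0.21,0,-0.06,0],[-0.0002,-0.0001,0.0003,-0.21,0,-0.06,0],[-0.0002,-0.0001,0.0003,-0.21,0,-0.06,0],[0,0,0,0,0,0,0]]]'
python3 -c "
from h import *
goR([*(XA*.463+YA*.1569)[:2],.150],-9.2,29,16,.038)
goR([*(XA*.487+YA*.1569)[:2],.1916],-9.2,29,16,.038)"
```

```text
t: 32.05
tcp_pos: [0.4637, 0.0838, 0.1838]
tool_rot: [0.71, 0.648, 0.26, 0.096]
force: [-0.1, -0.3, -0.9]
finger_gap: 0.053
gripper_force: 59.8
t 32.05 tcp [0.4637 0.0838 0.1838] q [-0.26  0.38  2.26  1.45  0.33 -1.54] F [-0.1 -0.3 -0.9] gap 0.053
hole x' 0.4623 lat 0.1569 z 0.1503 tilt 28.2
TURN [-0.1  -0.01 -0.04] SHIFT before turn [-0.0001 -0.      0.0007] after [-0.0001 -0.      0.0007]
t 32.05 tcp [0.4637 0.0838 0.1838] q [-0.26  0.38  2.26  1.45  0.33 -1.54] F [-0.1 -0.3 -0.9] gap 0.053
hole x' 0.4623 lat 0.1569 z 0.1503 tilt 28.2
TURN [-0.1  -0.01 -0.04] SHIFT before turn [ 0.0087  0.051  -0.0296] after [ 0.0084  0.0514 -0.029 ]
```

```bash
python3 -m pendant '[[[0.0009,0.0051,-0.003,0,0,0,0],[0.0009,0.0051,-0.003,0,0,0,0],[0.0009,0.0051,-0.003,0,0,0,0],[0.0009,0.0051,-0.003,0,0,0,0],[0,0,0,0,0,0,0]]]'
python3 -c "
from h import *
goR([*(XA*.487+YA*.1569)[:2],.1916],-9.2,28,16,.038)"
```

```text
t: 32.55
tcp_pos: [0.4746, 0.0819, 0.2014]
tool_rot: [0.709, 0.648, 0.26, 0.098]
force: [0.2, -1.0, -1.0]
finger_gap: 0.056
gripper_force: 59.8
t 32.55 tcp [0.4746 0.0819 0.2014] q [-0.26  0.34  2.22  1.23  0.35 -1.3 ] F [ 0.2 -1.  -1. ] gap 0.056
hole x' 0.4735 lat 0.1568 z 0.1680 tilt 28.4
TURN [ 0.06 -0.    0.02] SHIFT before turn [ 0.0051  0.0293 -0.0172] after [ 0.0052  0.0291 -0.0174]
```

```bash
python3 -m pendant '[[[0.0009,0.0051,-0.003,0,0,0,0],[0.0009,0.0051,-0.003,0,0,0,0],[0.0009,0.0051,-0.003,0,0,0,0],[0.0009,0.0051,-0.003,0,0,0,0],[0.0009,0.0051,-0.003,0,0,0,0],[0.0009,0.0051,-0.003,0,0,0,0],[0.0009,0.0051,-0.003,0,0,0,0],[0.0009,0.0051,-0.003,0,0,0,0],[0.0009,0.0051,-0.003,0,0,0,0],[0.0009,0.0051,-0.003,0,0,0,0],[0.0009,0.0051,-0.003,0,0,0,0],[0,0,0,0,0,0,0]]]'
python3 -c "
from h import *
goR([*(XA*.51+YA*.1569)[:2],.305],-9.2,28,16,.038)
goR([*(XA*.51+YA*.1569)[:2],.305],-9.2,0,16,.038)
d=snap('side','s3'); im=d['pixels'][60:260,180:360]; cv2.imwrite('pics/s3c.png',cv2.resize(im,(540,600),interpolation=cv2.INTER_CUBIC)[:,:,::-1])"
```

```text
t: 33.75
tcp_pos: [0.5001, 0.0781, 0.2467]
tool_rot: [0.709, 0.648, 0.26, 0.097]
force: [0.3, -0.5, -0.4]
finger_gap: 0.061
gripper_force: 59.8
t 33.75 tcp [0.5001 0.0781 0.2467] q [-0.25  0.25  2.1   0.82  0.45 -0.86] F [ 0.3 -0.5 -0.4] gap 0.061
hole x' 0.4993 lat 0.1571 z 0.2132 tilt 28.4
TURN [0.05 0.   0.02] SHIFT before turn [ 0.0258  0.0666 -0.091 ] after [ 0.026   0.066  -0.0914]
t 33.75 tcp [0.5001 0.0781 0.2467] q [-0.25  0.25  2.1   0.82  0.45 -0.86] F [ 0.3 -0.5 -0.4] gap 0.061
hole x' 0.4993 lat 0.1571 z 0.2132 tilt 28.4
TURN [3.97 0.   1.14] SHIFT before turn [ 0.0242  0.0889 -0.0855] after [ 0.033   0.036  -0.1158]
```

View pics/s3c.png

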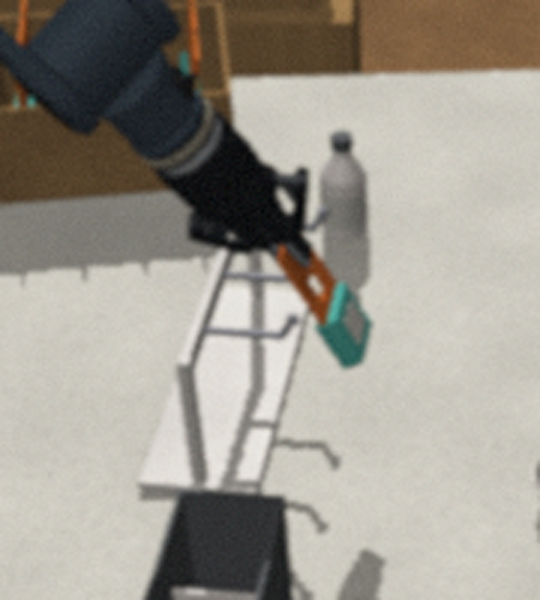

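The side crop shows the second pack clear of its hook, with all hook tips bare and the hole visible at (315,283).

```bash
python3 -m pendant '[[[0.0065,0.0167,-0.0228,0,0,0,0],[0.0065,0.0167,-0.0228,0,0,0,0],[0.0065,0.0167,-0.0228,0,0,0,0],[0.0065,0.0167,-0.0228,0,0,0,0],[0,0,0,0.8,0,0.23,0],[0,0,0,0.8,0,0.23,0],[0,0,0,0.8,0,0.23,0],[0,0,0,0.8,0,0.23,0],[0,0,0,0.8,0,0.23,0],[0,0,0,0,0,0,0]]]'
python3 -c "
from h import *
goR([.4384,-.1639,.34],-98.9,0,16); goR([.4384,-.1639,.34],81.1,0,16)"
```

```text
t: 34.8
tcp_pos: [0.5124, 0.0757, 0.3377]
tool_rot: [0.755, 0.641, 0.104, -0.092]
force: [-0.7, 0.2, -0.8]
finger_gap: 0.059
gripper_force: 59.8
t 34.80 tcp [0.5124 0.0757 0.3377] q [-0.23  0.26  1.63  0.29  1.28 -0.15] F [-0.7  0.2 -0.8] gap 0.059
hole x' 0.4938 lat 0.1566 z 0.3377 tilt 0.3
TURN [-3.62  0.03 12.53] SHIFT before turn [-0.2977 -0.0433 -0.0881] after [-0.0426  0.3102 -0.0152]
t 34.80 tcp [0.5124 0.0757 0.3377] q [-0.23  0.26  1.63  0.29  1.28 -0.15] F [-0.7  0.2 -0.8] gap 0.059
hole x' 0.4938 lat 0.1566 z 0.3377 tilt 0.3
TURN [  3.59  -0.03 -12.64] SHIFT before turn [-0.2977 -0.0433 -0.0881] after [ 0.0442 -0.3102  0.0096]
```

```bash
python3 -m pendant '[[[0,0,0,-0.258,0,0.895,0],[0,0,0,-0.258,0,0.895,0],[0,0,0,-0.258,0,0.895,0],[0,0,0,-0.258,0,0.895,0],[0,0,0,-0.258,0,0.895,0],[0,0,0,-0.258,0,0.895,0],[0,0,0,-0.258,0,0.895,0],[0,0,0,-0.258,0,0.895,0],[0,0,0,-0.258,0,0.895,0],[0,0,0,-0.258,0,0.895,0],[0,0,0,-0.258,0,0.895,0],[0,0,0,-0.258,0,0.895,0],[0,0,0,-0.258,0,0.895,0],[0,0,0,-0.258,0,0.895,0],[0,0,0,0,0,0,0]]]'
python3 -c "
from h import *
goR([.4384,-.1639,.34],-98.9,0,16)"
```

```text
t: 36.3
tcp_pos: [0.509, 0.0772, 0.3378]
tool_rot: [0.988, -0.075, 0.137, 0.011]
force: [0.1, 0.5, -1.0]
finger_gap: 0.06
gripper_force: 59.8
t 36.30 tcp [0.509  0.0772 0.3378] q [-0.05  0.17  1.75 -0.04  0.94  1.69] F [ 0.1  0.5 -1. ] gap 0.06
hole x' 0.4901 lat 0.1576 z 0.3378 tilt 0.2
TURN [0.   0.03 0.02] SHIFT before turn [-0.0392  0.3113 -0.0136] after [-0.0383  0.3115 -0.0139]
```

```bash
python3 -m pendant '[[[-0.0055,0.0445,-0.002,0,0.004,0,0],[-0.0055,0.0445,-0.002,0,0.004,0,0],[-0.0055,0.0445,-0.002,0,0.004,0,0],[-0.0055,0.0445,-0.002,0,0.004,0,0],[-0.0055,0.0445,-0.002,0,0.004,0,0],[-0.0055,0.0445,-0.002,0,0.004,0,0],[-0.0055,0.0445,-0.002,0,0.004,0,0],[0,0,0,0,0,0,0],[0,0,0,0,0,0,0]]]'
python3 -c "
from h import *
goR([.4384,-.1639,.15],-98.9,0,16);goR([.4384,-.1639,.124],-98.9,0,16)"
```

```text
t: 37.2
tcp_pos: [0.4388, -0.1651, 0.3406]
tool_rot: [0.987, -0.077, 0.138, 0.011]
force: [0.5, 0.8, -0.7]
finger_gap: 0.058
gripper_force: 59.8
t 37.20 tcp [ 0.4388 -0.1651  0.3406] q [-0.69  0.09  1.85  0.17  0.97  0.96] F [ 0.5  0.8 -0.7] gap 0.058
hole x' 0.4596 lat -0.0929 z 0.3406 tilt 0.0
TURN [ 0.01  0.   -0.  ] SHIFT before turn [-0.0663 -0.0016  0.2288] after [-0.0664 -0.0014  0.2288]
t 37.20 tcp [ 0.4388 -0.1651  0.3406] q [-0.69  0.09  1.85  0.17  0.97  0.96] F [ 0.5  0.8 -0.7] gap 0.058
hole x' 0.4596 lat -0.0929 z 0.3406 tilt 0.0
TURN [ 0.01  0.   -0.  ] SHIFT before turn [-0.0752 -0.0016  0.2601] after [-0.0754 -0.0014  0.2601]
```

```bash
python3 -m pendant '[[[-0.0066,-0.0001,0.0229,0,0,0,0],[-0.0066,-0.0001,0.0229,0,0,0,0],[-0.0066,-0.0002,0.0229,0,0,0,0],[-0.0066,-0.0002,0.0229,0,0,0,0],[-0.0066,-0.0002,0.0229,0,0,0,0],[-0.0066,-0.0002,0.0229,0,0,0,0],[-0.0066,-0.0002,0.0229,0,0,0,0],[-0.0066,-0.0002,0.0229,0,0,0,0],[-0.0066,0,0.0229,0,0,0,0],[-0.0066,0,0.0229,0,0,0,0],[0,0,0,0,0,0,0]]]'
python3 -c "
from h import *
goR([.4384,-.1639,.123],-98.9,0,16)"
```

```text
t: 38.3
tcp_pos: [0.4384, -0.1614, 0.1485]
tool_rot: [0.988, -0.075, 0.136, 0.01]
force: [-0.3, -0.3, -1.0]
finger_gap: 0.055
gripper_force: 59.8
t 38.30 tcp [ 0.4384 -0.1614  0.1485] q [-0.68  0.43  2.1   0.37  0.39  0.72] F [-0.3 -0.3 -1. ] gap 0.055
hole x' 0.4586 lat -0.0893 z 0.1485 tilt 0.3
TURN [-0.02  0.04  0.02] SHIFT before turn [-0.0082  0.0031  0.0308] after [-0.0083  0.003   0.0307]
```

```bash
python3 -m pendant '[[[-0.0028,0.003,0.009,0,0,0,0],[-0.0028,0,0.009,0,0,0,0],[-0.0018,0,0.008,0,0,0,0],[-0.001,0,0.004,0,0,0,0],[0,0,0,0,0,0,0]]]'
python3 -c "
from h import *
goR([.4384,-.1639,.122],-98.9,0,16)"
```

```text
t: 38.8
tcp_pos: [0.4392, -0.166, 0.1251]
tool_rot: [0.987, -0.076, 0.138, 0.011]
force: [0.4, -0.1, -1.4]
finger_gap: 0.058
gripper_force: 59.9
t 38.80 tcp [ 0.4392 -0.166   0.1251] q [-0.69  0.49  2.12  0.46  0.32  0.62] F [ 0.4 -0.1 -1.4] gap 0.058
hole x' 0.4601 lat -0.0936 z 0.1251 tilt 0.1
TURN [0.   0.01 0.01] SHIFT before turn [-0.0024 -0.0024  0.0034] after [-0.0024 -0.0024  0.0034]
```

```bash
python3 -m pendant '[[[-0.0007,0,0.0026,0,0,0,0],[0,0,0,0,0,0,0],[0,0,0,0,0,0,0.22],[0,0,0,0,0,0,0.22],[0,0,0,0,0,0,0.22],[0,0,0,0,0,0,0.22],[0.0066,0,-0.0229,0,0,0,0.22],[0.0066,0,-0.0229,0,0,0,0.22],[0.0066,0,-0.0229,0,0,0,0.22],[0.0066,0,-0.0229,0,0,0,0.22],[0.0066,0,-0.0229,0,0,0,0.22],[0.0066,0,-0.0229,0,0,0,0.22],[0.0066,0,-0.0229,0,0,0,0.22],[0.0066,0,-0.0229,0,0,0,0.22],[0.0066,0,-0.0229,0,0,0,0.22],[0.0066,0,-0.0229,0,0,0,1],[0,0,0,0,0,0,1],[0,0,0,0,0,0,1]]]'
python3 - <<'E'
from h import *
d=snap("top","t6"); C=cloud(d);X,Y,Z=C[...,0],C[...,1],C[...,2]
d=snap("wrist","w6"); C=cloud(d);X,Y,Z=C[...,0],C[...,1],C[...,2]
hsv=cv2.cvtColor(d["pixels"],cv2.COLOR_RGB2HSV)
o=(hsv[...,0]<18)&(hsv[...,1]>130)&(Z>.132)&(Z<.2)&(Y<-.1)&(X<.5); n,l,st,ce=cv2.connectedComponentsWithStats(o.astype(np.uint8))
for i in range(1,n):
    if st[i,4]>40: print(st[i,4],cv2.minAreaRect(C[l==i][:,:2].astype(np.float32)),np.percentile(Z[l==i],95))
go([.5786,-.25,.30],-9)
E
```

```text
t: 40.6
tcp_pos: [0.4393, -0.1659, 0.3137]
tool_rot: [0.987, -0.076, 0.139, 0.011]
force: [0.2, -0.3, -1.2]
finger_gap: 0.725
gripper_force: 0.0
395 ((0.43750089406967163, -0.16681139171123505), (0.004751817788928747, 0.0634230524301529), 81.15975189208984) 0.14009078634479477
627 ((0.4159056544303894, -0.2937532961368561), (0.007200789172202349, 0.06393001973628998), 80.91374206542969) 0.1400149142732601
t 40.70 tcp [ 0.4389 -0.1655  0.3127] q [-0.69  0.13  1.89  0.18  0.89  0.94] F [0.8 0.9 0.3] gap 0.884 g 0.0
TURN [  1.81  -1.81 -12.98] then SHIFT [-0.0769  0.189   0.0159]
```

View pics/w6.png

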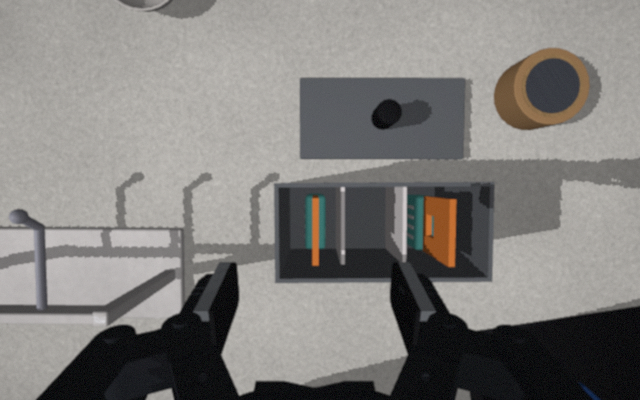

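Both packs stand upright in the tub, at (316,230) and (440,230). The lid lies flat with its knob at (387,113) and may have been nudged toward the display. I'll go above it and measure.

```bash
python3 -m pendant '[[[0,0,0,0.129,-0.129,-0.927,1],[0,0,0,0.129,-0.129,-0.927,1],[0,0,0,0.129,-0.129,-0.927,1],[0,0,0,0.129,-0.129,-0.927,1],[0,0,0,0.129,-0.129,-0.927,1],[0,0,0,0.129,-0.129,-0.927,1],[0,0,0,0.129,-0.129,-0.927,1],[0,0,0,0.129,-0.129,-0.927,1],[0,0,0,0.129,-0.129,-0.927,1],[0,0,0,0.129,-0.129,-0.927,1],[0,0,0,0.129,-0.129,-0.927,1],[0,0,0,0.129,-0.129,-0.927,1],[0,0,0,0.129,-0.129,-0.927,1],[0,0,0,0.129,-0.129,-0.927,1],[-0.019,0.047,0,0,0,0,1],[-0.019,0.047,0,0,0,0,1],[-0.019,0.047,0,0,0,0,1],[-0.019,0.047,0,0,0,0,1],[0,0,0,0,0,0,1],[0,0,0,0,0,0,1]]]'
python3 - <<'E'
from h import *
d=snap("wrist","w7"); C=cloud(d);X,Y,Z=C[...,0],C[...,1],C[...,2]
k=(X>.5)&(abs(Y+.23)<.15)&(abs(Z-.058)<.006)&(cv2.cvtColor(d["pixels"],cv2.COLOR_RGB2GRAY)<70)
k=cv2.morphologyEx(k.astype(np.uint8),cv2.MORPH_OPEN,np.ones((5,5)))
n,l,st,ce=cv2.connectedComponentsWithStats(k)
for i in range(1,n):
    m=l==i; r=cv2.minAreaRect(C[m][:,:2].astype(np.float32)); print("knob",st[i,4],r,Z[m].mean())
g=(X>.49)&(abs(Y+.25)<.17)&(abs(Z-.014)<.004); g=cv2.morphologyEx(g.astype(np.uint8),cv2.MORPH_OPEN,np.ones((5,5)))>0
n,l,st,ce=cv2.connectedComponentsWithStats(g.astype(np.uint8)); i=1+np.argmax(st[1:,4]); print("plate",st[i,4],cv2.minAreaRect(C[l==i][:,:2].astype(np.float32)))
go([.5786,-.25,.041],-9)
E
```

```text
t: 42.7
tcp_pos: [0.5782, -0.2496, 0.3118]
tool_rot: [0.761, 0.649, -0.0, -0.001]
force: [-0.6, 0.5, -0.4]
finger_gap: 0.997
gripper_force: 0.0
knob 490 ((0.5517981052398682, -0.2698645293712616), (0.027547597885131836, 0.02701401337981224), 78.81803894042969) 0.05850766568115955
plate 12375 ((0.5512962341308594, -0.2707620859146118), (0.2115044742822647, 0.1042943000793457), 81.05427551269531)
t 42.75 tcp [ 0.5776 -0.2491  0.3123] q [-0.58  0.47  1.34  0.    1.33 -0.43] F [-0.3  0.4 -0.5] gap 0.994 g 0.0
TURN [-0.01 -0.01 -0.  ] then SHIFT [-0.001   0.0014  0.3392]
```

The lid was knocked to (0.5515, −0.2703) and is still square at −9°. I'll pick it up there.

```bash
python3 -m pendant '[[[-0.0313,-0.0281,0,0,0,0,0.7],[0,0,0.05,0,0,0,0.7],[0,0,0.05,0,0,0,0.7],[0,0,0.05,0,0,0,0.7],[0,0,0.05,0,0,0,0.7],[0,0,0.04,0,0,0,0.7],[0,0,0.03,0,0,0,0.7],[0,0,0.03,0,0,0,0.7],[0,0,0.02,0,0,0,0.7],[0,0,0.017,0,0,0,0.7],[0,0,0,0,0,0,0.7],[0,0,0,0,0,0,0.7]]]' 60
python3 -c "
from h import *
go([.5515,-.2703,.04],-9)"
```

```text
t: 43.95
tcp_pos: [0.5534, -0.2714, 0.0452]
tool_rot: [0.76, 0.649, 0.001, 0.002]
force: [0.1, 0.2, 1.0]
finger_gap: 0.701
gripper_force: 0.0
t 43.95 tcp [ 0.5534 -0.2714  0.0452] q [-0.64  0.79  1.59  0.    0.76 -0.48] F [0.1 0.2 1. ] gap 0.701 g 0.0
TURN [ 0.03  0.01 -0.  ] then SHIFT [ 0.001  -0.0025  0.0065]
```

```bash
python3 -m pendant '[[[0.001,-0.0025,0.0065,0,0,0,0.7],[0,0,0,0,0,0,0],[0,0,0,0,0,0,0],[0,0,0,0,0,0,0],[0,0,0,0,0,0,0],[0,0,0,0,0,0,0],[0,0,-0.02,0,0,0,0],[0,0,-0.04,0,0,0,0],[0,0,-0.05,0,0,0,0],[0,0,-0.05,0,0,0,0],[0,0,-0.05,0,0,0,0],[0,0,-0.05,0,0,0,0],[0,0,-0.03,0,0,0,0],[0,0,0,0,0,0,0]]]' 60
python3 - <<'E'
from h import *
d=snap("wrist");C=cloud(d);X,Y,Z=C[...,0],C[...,1],C[...,2]; s=monitor.sense()
g=(abs(X-.55)<.16)&(abs(Y+.27)<.17)&(abs(Z-(s["tcp_pos"][2]-.025))<.008); g=cv2.morphologyEx(g.astype(np.uint8),cv2.MORPH_OPEN,np.ones((5,5)))>0
n,l,st,ce=cv2.connectedComponentsWithStats(g.astype(np.uint8)); i=1+np.argmax(st[1:,4]); print("plate",st[i,4],cv2.minAreaRect(C[l==i][:,:2].astype(np.float32)),np.percentile(Z[l==i],[2,50,98]))
go([.4283,-.2281,.27],-8.8)
E
```

```text
t: 45.35
tcp_pos: [0.5523, -0.271, 0.276]
tool_rot: [0.76, 0.649, 0.001, 0.006]
force: [-0.1, -0.6, -2.8]
finger_gap: 0.333
gripper_force: 59.7
plate 54308 ((0.557046115398407, -0.23608726263046265), (0.14031216502189636, 0.10466037690639496), 80.9607925415039) [0.24887816 0.25040737 0.25181327]
t 45.40 tcp [ 0.551  -0.2701  0.273 ] q [-0.64  0.48  1.44  0.    1.22 -0.48] F [ 0.8  0.5 -4.6] gap 0.334 g 59.7
TURN [ 0.05  0.02 -0.03] then SHIFT [ 0.0284 -0.1596  0.0037]
```

```bash
python3 -m pendant '[[[0.0071,-0.04,0,0,0,0,0],[0.0071,-0.04,0,0,0,0,0],[0.0071,-0.04,0,0,0,0,0],[0.0071,-0.0396,0,0,0,0,0],[0,0,0.03,0,0,0,0],[0,0,0.03,0,0,0,0],[0,0,0.02,0,0,0,0],[0,0,0,0,0,0,0],[0,0,0,0,0,0,0],[0,0,0,0,0,0,0]]]'
python3 -c "
from h import *
go([.4283,-.2281,.185],-9)"
```

```text
t: 46.4
tcp_pos: [0.4285, -0.2276, 0.2072]
tool_rot: [0.76, 0.649, 0.001, 0.001]
force: [-0.2, 0.0, -2.5]
finger_gap: 0.333
gripper_force: 60.1
t 46.40 tcp [ 0.4285 -0.2276  0.2072] q [-0.72  0.4   1.82  0.    0.92 -0.56] F [-0.2  0.  -2.5] gap 0.333 g 60.1
TURN [ 0.02  0.01 -0.  ] then SHIFT [-0.0006 -0.0002  0.0277]
```

```bash
python3 -m pendant '[[[0,0,0.008,0,0,0,0],[0,0,0.008,0,0,0,0],[0,0,0.006,0,0,0,0],[0,0,0.005,0,0,0,0],[0,0,0.004,0,0,0,0],[0,0,0,0,0,0,0],[0,0,0,0,0,0,0]]]'
```

```text
t: 47.1
tcp_pos: [0.4285, -0.2276, 0.1823]
tool_rot: [0.76, 0.649, 0.001, 0.001]
force: [-0.5, -0.6, -3.1]
finger_gap: 0.334
gripper_force: 60.1
```

Still carrying the weight at 182 mm with no jam. I'll lower it the rest of the way and release.

```bash
python3 -m pendant '[[[0,0,0.0022,0,0,0,0],[0,0,0,0,0,0,0],[0,0,0,0,0,0,1],[0,0,0,0,0,0,1],[0,0,0,0,0,0,1],[0,0,0,0,0,0,1],[0,0,0,0,0,0,1],[0,0,-0.03,0,0,0,1],[0,0,-0.05,0,0,0,1],[0,0,-0.05,0,0,0,1],[0,0,-0.03,0,0,0,1],[0,0,0,0,0,0,1],[0,0,0,0,0,0,1]]]'
python3 - <<'E'
from h import *
d=snap("wrist","w8"); C=cloud(d);X,Y,Z=C[...,0],C[...,1],C[...,2]
near=(abs(X-.43)<.15)&(abs(Y+.23)<.15)
for a,b in((.198,.004),(.154,.006)):
    k=near&(abs(Z-a)<b); print(k.sum(),cv2.minAreaRect(C[k][:,:2].astype(np.float32)),np.percentile(Z[k],[3,50,97]))
k=near&(abs(Z-.154)<.012); P=C[k]; A=np.c_[P[:,:2],np.ones(len(P))]; print("slope",np.linalg.lstsq(A,P[:,2],rcond=None)[0])
E
```

```text
t: 48.4
tcp_pos: [0.428, -0.2273, 0.3087]
tool_rot: [0.76, 0.649, 0.001, 0.002]
force: [0.2, 0.3, 0.2]
finger_gap: 0.999
gripper_force: 0.0
1175 ((0.4275640845298767, -0.22721675038337708), (0.028681082651019096, 0.028713298961520195), 37.87618637084961) [0.19593541 0.19875119 0.20006103]
27287 ((0.4276041090488434, -0.2280186116695404), (0.21100828051567078, 0.10436870157718658), 81.18695068359375) [0.15357449 0.1548919  0.15619349]
slope [ 4.83439653e-04 -6.61165116e-05  1.54689452e-01]
```

View pics/w8.png

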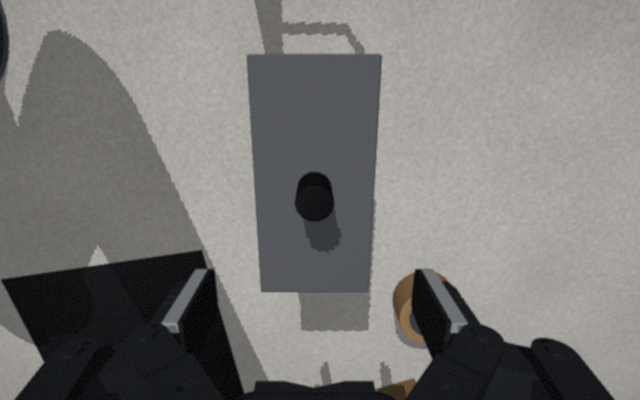

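The lid is seated level on the tub, with its plate spanning (248–381 × 55–292) and the knob at (314,197). The knob top is at 198 mm and the lid is centred within 1 mm. The gripper is clear.

```bash
python3 -c "
from station import job
print(job.sign_off())"
```

```text
the job is handed in; nothing more can be done
None
```

Job handed in: both packs present stand header-up in the tub, the lid is seated level and centred, and the arm never went near the dish, bottle or tape; sign-off gave no verdict.

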